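# Gang-clamp bearing blocks in the bench ratchet clamp

## Task

Fold both flaps of the small carton well back past upright, take out all the bearing blocks in it and set them in one row on the bed of the ratchet clamp between its jaws, then flip the orange pawl tab on the ratchet head over towards the jaws, which sets it to closing, and swing the handle to and fro until the row is squeezed and the sprung orange pad is pressed about halfway into the jaw. Let go and leave it clamped; leave the bottle, the screwdriver and the red level where they are.

Things in the scene. Friction and masses are not known exactly. Their poses are not given: they have to be found in the camera images.
- carton: Cardboard carton fixed to the bench, 258 mm (its x) by 180 mm (its y) by 60 mm tall, walls and floor 4 mm thick. Origin at the centre of its underside, z up. Two flaps are hinged along the long sides (+y: left, -y: right); the short end flaps are already folded down. The bearing blocks stand on its floor in a row along its x.
- flap_left (a joint): Angle of the carton's left flap (its +y side), a cardboard panel 250 x 58 x 4 mm. 0 = flat inward over the box, 1.57 = upright, stop at 2.7 (folded back outside). Starts half raised and stays where it is left (about 0.3 N at the edge). Between the flaps' free edges is a gap of at least 60 mm, through which a finger can reach in and push a flap's inner side outward and up.
- flap_right (a joint): Angle of the carton's right flap (on the carton's -y side), the mirror image of the left one: 0 = flat inward, 1.57 = upright, stop at 2.7.
- flap_left_hinge (a point): Middle of the left flap's hinge line, 88 mm from the carton's middle plane and 62 mm above the bench.
- flap_right_hinge (a point): Middle of the right flap's hinge line, 88 mm from the carton's middle plane and 62 mm above the bench.
- block1: Aluminium bearing block, 36 x 36 mm and 30 mm tall, with a dark bore and brass ring on top, about 0.1 kg; all the blocks are alike. Origin at its centre, z up out of the bore, x and y square to its sides. Two to four of the blocks are present. It may stand in the clamp on any of its faces, and loosely: the squeeze squares the row up.
- block2: Aluminium bearing block, 36 x 36 mm and 30 mm tall, with a dark bore and brass ring on top, about 0.1 kg; all the blocks are alike. Origin at its centre, z up out of the bore, x and y square to its sides. Two to four of the blocks are present. It may stand in the clamp on any of its faces, and loosely: the squeeze squares the row up.
- block3: Aluminium bearing block, 36 x 36 mm and 30 mm tall, with a dark bore and brass ring on top, about 0.1 kg; all the blocks are alike. Origin at its centre, z up out of the bore, x and y square to its sides. Two to four of the blocks are present. It may stand in the clamp on any of its faces, and loosely: the squeeze squares the row up.
- block4: Aluminium bearing block, 36 x 36 mm and 30 mm tall, with a dark bore and brass ring on top, about 0.1 kg; all the blocks are alike. Origin at its centre, z up out of the bore, x and y square to its sides. Two to four of the blocks are present. It may stand in the clamp on any of its faces, and loosely: the squeeze squares the row up.
- clamp: Blue steel bench clamp, fixed. Origin on the bench; its y runs along the bed to the fixed jaw, x across, z up. Base plate 85 mm (x) by 360 mm (y = -205 to +155 mm), 12 mm thick: its top is the bed, on which the blocks stand in a row along y, centred within 15 mm of x = 0. Fixed jaw face at y = +130 mm. Ratchet head: round, radius 42 mm, upright axis at x = 0, y = -165 mm.
- fixed_face (a point): Foot of the fixed jaw's face, mid-width, at bed height (12 mm above the bench); the row is squeezed against this face. Both jaws are 60 mm wide and rise to 55 mm above the bench.
- pad_face (a point): Foot of the face of the orange sprung pad on the moving jaw (56 mm wide, 34 mm tall), mid-width, 12 mm above the bench; it moves with the jaw. At the start, fully open, it stands at the clamp's y = -61 mm: a gap of 191 mm to the fixed jaw.
- jaw (a joint): Travel of the moving jaw from fully open: 0 to 0.15 m, growing towards the fixed jaw. It is geared to the ratchet wheel, 16 mm for each radian, and is too stiff to push directly (about 25 N); it stays where the ratchet leaves it.
- pad (a joint): How far the orange pad is pressed into the moving jaw against its spring: 0 (free) to 0.014 m; 1.5 N for each mm. Sliding the blocks along the bed presses it 3 mm at most.
- handle (a joint): Swing of the ratchet handle about the head axis: 0 when it points to the clamp's -x, growing anticlockwise from above (knob moving to the clamp's -y); stops at -0.85 and +0.85, stays where left. It drives the jaw one way only, set by the pawl tab, and clicks back freely the other way; 16 teeth, so up to 0.5 rad of a stroke may be lost before it bites. About 4 to 8 N at the knob.
- knob_mid (a point): Middle of the red upright knob on the handle, 140 mm from the head axis, 93 mm above the bench. The knob is a cylinder of 26 mm diameter, from 70 to 114 mm above the bench, and spins freely on its post, so a hand that holds it need not turn as the handle swings. The steel handle bar under it is 20 mm wide, top 69 mm above the bench.
- head_axis (a point): Centre of the top of the ratchet head, on the handle's upright axis, 72 mm above the bench.
- tab_pivot (a point): Pivot of the pawl tab, 85.5 mm above the bench, 28 mm from the head axis on the side opposite the handle; its axis is level and radial to the head axis. It rides on the handle and turns with it.
- pawl_tab (a joint): Lean of the orange pawl tab, a weighted rocker that flops to either side of upright (0) and stays there. Positive: leaning anticlockwise round the head axis, i.e. towards the jaws = closing (strokes to positive handle angles drive); negative (the start) = opening (strokes to negative angles drive). Stops at +-0.75; it bobs up to 0.3 as teeth click past. Push it over the top: about 1 N.
- tab_mid (a point): Middle of the orange tab's broad head (22 mm along its pivot axis, 10 mm thick, 22 mm tall), 35 mm from the tab's pivot; below it is a stem 10 x 8 mm. The top of the tab is 46 mm from the pivot.
- bottle: Bystander: blue-capped water bottle, 66 mm in diameter, 200 mm tall. Origin at the centre of its underside. To be left alone.
- screwdriver: Bystander: red-handled screwdriver, about 200 mm long, lying on the bench. To be left alone.
- level: Bystander: red spirit level, 260 x 24 x 50 mm, standing on edge. Origin at the centre of its underside. To be left alone.

How it is judged (in metres and radians):
On the way, in this order (a step that is already met when the one before it is completed fails the run):
1. both carton flaps are folded back past upright (value of joint each of flap_left, flap_right above 1.75 rad), for 0.2 s.
2. all the blocks stand on the clamp's bed between the jaws, let go (x of block1 in the frame of clamp between -0.02 and 0.02 m and y of block1 in the frame of clamp between -0.043 and 0.118 m and height (world z) of block1 between 0.02 and 0.04 m and linear speed of each of block1, block2, block3, block4 below 0.03 m/s and x of block2 in the frame of clamp between -0.02 and 0.02 m and y of block2 in the frame of clamp between -0.043 and 0.118 m and height (world z) of block2 between 0.02 and 0.04 m and x of block3 in the frame of clamp between -0.02 and 0.02 m and y of block3 in the frame of clamp between -0.043 and 0.118 m and height (world z) of block3 between 0.02 and 0.04 m and x of block4 in the frame of clamp between -0.02 and 0.02 m and y of block4 in the frame of clamp between -0.043 and 0.118 m and height (world z) of block4 between 0.02 and 0.04 m and contact force between the fingers and block1 below 0.5 N and contact force between the fingers and block2 below 0.5 N and contact force between the fingers and block3 below 0.5 N and contact force between the fingers and block4 below 0.5 N), for 0.2 s.
3. the row is squeezed: the pad is pressed in and the fixed jaw is loaded (value of joint pad above 0.004 m and contact force between fixed_jaw and anything else above 3 N), for 0.3 s.
At the end, for the whole second after the job is handed in: All blocks present stand on the clamp's bed, within 20 mm of its middle line, at rest between the jaws; pad pressed in over 4 mm, fixed jaw loaded over 3 N; pawl tab at closing (over 0.2 rad), both flaps still folded back (over 1.6 rad) (all of step 3 and x of block1 in the frame of clamp between -0.02 and 0.02 m and y of block1 in the frame of clamp between -0.043 and 0.118 m and height (world z) of block1 between 0.02 and 0.04 m and linear speed of each of block1, block2, block3, block4 below 0.03 m/s and x of block2 in the frame of clamp between -0.02 and 0.02 m and y of block2 in the frame of clamp between -0.043 and 0.118 m and height (world z) of block2 between 0.02 and 0.04 m and x of block3 in the frame of clamp between -0.02 and 0.02 m and y of block3 in the frame of clamp between -0.043 and 0.118 m and height (world z) of block3 between 0.02 and 0.04 m and x of block4 in the frame of clamp between -0.02 and 0.02 m and y of block4 in the frame of clamp between -0.043 and 0.118 m and height (world z) of block4 between 0.02 and 0.04 m and value of joint pawl_tab above 0.2 rad and value of joint each of flap_left, flap_right above 1.6 rad); the robot touches nothing.
It fails at once if the bottle is moved more than 30 mm or tipped (distance of bottle from where it was at the start of the episode above 0.03 m or angle between bottle's own z axis and vertical above 0.5 rad).
It fails at once if the screwdriver is moved more than 40 mm (distance of screwdriver from where it was at the start of the episode above 0.04 m).
It fails at once if the level is moved more than 40 mm (distance of level from where it was at the start of the episode above 0.04 m).
Of block1, block2, block3, block4 only 2 to 4 are there at a start; the rules pass over those that are not, and their reading is None.
At some moment in a run one of block1, block2, block3, block4 may be knocked a few centimetres aside while the robot is not near it.
Once in a run the grip may slacken for a moment while it holds something.
It also fails if it takes over 210 s, if anything falls off the work surface, if the arm or the gripper's body presses on something with over 40 N, if the wrist force passes 120 N, or if a joint passes its speed limit or range.

## Robot

A 6-joint arm with a two-finger parallel gripper is mounted at the origin on the work surface. World frame = base frame: x ahead of the robot, y to its left, z up, the work surface at z = 0. Lengths are in mm, angles in rad, forces in N, time in s.
With the tool pointing down it reaches from about 250 to 775 mm from the base axis. Payload 8.9 kg.
Tool frame: the origin (TCP) lies on the centre line of the jaws, within the pads' length; the fingertips stand 22 mm ahead of it and the grasp point (between the pads) lies 3 mm ahead of it; z points along the fingers, y is the line along which they close (so a half turn about z gives the same grasp; the last joint's range is limited). The gripper opens to 85 mm and grips with 20 to 120 N. Pads are 22 mm wide; open, the fingers measure 114 mm over their backs; the gripper's body (76 mm by 85 mm) begins 54 mm behind the grasp point. The pads swing forward as they close: fully open they stand 13 mm farther back than shut.
Start: joints at [1.183, 0.291, -0.153, 1.127, 0, 1.431], TCP at [129.271, 508.835, 221.905] pointing down, gripper open.
Joint ranges: [-2.52, 2.52], [-0.91, 1.74], [-1.3, 1.37], [-1.96, 2.02], [-1.52, 1.47], [-3.14, 3.14]. Speed limits (rad/s): [2.22, 2.22, 2.79, 3.14, 3.14, 3.14].

## Interface

Orientations are given as a rotation vector (axis times angle).
In Python, from rig import r, cams, job, finder gives the robot as it stands. The module is installed in compiled form; this text tells all that it offers.
- The arm moves only by the tool play_rows, never from a script. Its argument "rows" is a list of rows, each a list of 3 entries, a list of its own where there are three numbers: the shift along the tool's x, y, z each as a share of 0.15 m, from -1 to 1, then the turn, a rotation vector about the tool's x, y, z each as a share of 5 degrees, from -1 to 1, then the opening, from -1 (shut) to 1 (fully open). In form: [[[tx, ty, tz], [rx, ry, rz], jaw], ...]. A call has 1 to 5 rows; each row shifts and turns the commanded pose from where the row before left it, along the tool's axes as they then stand; what a row does not reach is not made up. A row lasts 1/8 s, in which the tool goes at most 62.5 mm and 10.7 degrees, less where a joint would pass 70% of its speed; a pose out of reach is approached as far as the arm can. A call with a number of a shift or a turn outside -1 to 1 is refused whole. A call with a gripper value outside its range is refused whole. The fingers move at their own pace and stop on an object; the grip force is fixed at half the most. Time passes only in rows, so rows that do not move let the fingers close. It gives the time, the measured TCP pose, the force and the opening at its end, in the units of the state.
- r.get_state(): the state, without advancing time (a new reading comes with each control period).
- cams.grab_frame(name): name is "side" or "top"; returns the picture (400x640x3 uint8, red, green, blue); there is no depth.
- cams.camera_info(name): a dict with "vfov" (degrees; the focal length in pixels is half the picture's height over the tangent of half this angle, whatever the lens; pixels are square), "cx", "cy" (the principal point, pixels), "k1" (the pictures are not rectified: a ray, as slopes to the right and down, at radius r is drawn at 1 + k1 r^2 times it, then the intrinsics apply), "rvec" (rotation vector, rad) and "tvec" (3), from world to camera coordinates, as OpenCV has them. Camera axes: x right, y down, z forward; pixel columns grow to the right and rows downward; lengths in mm; the calibration is good to about 2 mm. A picture is of the moment at which its call begins. camera_info takes no time and is no camera call.
- job.sign_off(): hands the job in, once; it reports no verdict.
Trained networks look in the newest picture that a camera, given by its name, has taken for a name from the list of things; names that differ only in an ending like _2 or _b are one class to them, and where a whole thing is asked for, a point or a joint stands for the part that bears it (a point fixed in the world has none). Each returns a list of dicts, best first, with "score" (0 to 1); they miss things now and then, are a little off and sometimes report something else, mostly with a low value. They report only what shows in the picture. A call takes as long as a camera call.
- finder.cut_out(camera, query): "region" (400x640 bool, what is visible of it) and "centre" ([column, row] in pixels, amid what is visible of it).
The state is a dict: "t": time; "qpos": joint angles; "joint_vel": joint speeds; "joint_torque": joint torques, N m; "tool_pos": TCP position; "orientation": TCP orientation; "contact_force": force on the tool from outside, world axes, zero at the start; "ft_torque": the same for the moment, N m; "opening": finger opening in mm.
Only numpy, scipy, OpenCV 4.12 (cv2) and the standard library are available. Lean on these libraries where they do the work, as an engineer would, in place of code of your own. Each camera call takes 0.05 s, during which the arm holds its last target. There are 200 camera calls.

## Working session

There is one attempt and no reset: what is moved stays moved. The work goes in short steps, Python scripts to look and compute and a tool call to move; the robot and the scene stay as the last step left them, time stands still between calls to the robot, and variables do not carry over. Pictures are saved under pics/ and viewed, on a budget of 14 in all, crops included, one or two more only if the job needs it, and the job is handed in when it is done.

Besides the shell and the picture viewer there is one more tool, called as name(argument=value, ...), one argument or row to a line, values as JSON. play_rows: Moves the arm, as the interface text tells. Shift numbers are shares of 0.15 m and turn numbers shares of 5 degrees, none past 1 either way. Its arguments: {"type":"object","properties":{"rows":{"type":"array"}},"required":["rows"]}

```bash
mkdir -p pics; cat > h.py <<'E'
import numpy as np, cv2
from rig import r,cams,job,finder
from scipy.spatial.transform import Rotation as R
def cam(n):
    c=cams.camera_info(n); f=200/np.tan(np.radians(c['vfov'])/2)
    return f,c['cx'],c['cy'],c['k1'],R.from_rotvec(c['rvec']).as_matrix(),np.array(c['tvec'],float)
def proj(n,P):
    f,cx,cy,k,M,t=cam(n); q=np.atleast_2d(P)@M.T+t; s=q[:,:2]/q[:,2:]
    s=s*(1+k*(s**2).sum(1,keepdims=True)); return s*f+[cx,cy]
def ray(n,uv):
    f,cx,cy,k,M,t=cam(n); d=(np.array(uv,float)-[cx,cy])/f; s=d.copy()
    for _ in range(20): s=d/(1+k*(s@s))
    return -M.T@t, M.T@np.array([s[0],s[1],1])
def atz(n,uv,z):
    o,d=ray(n,uv); return o+d*(z-o[2])/d[2]
def tri(uv1,uv2,n1='top',n2='side'):
    A=[];b=[]
    for n,u in((n1,uv1),(n2,uv2)):
        o,d=ray(n,u); d=d/np.linalg.norm(d); Pm=np.eye(3)-np.outer(d,d); A.append(Pm); b.append(Pm@o)
    return np.linalg.lstsq(np.vstack(A),np.hstack(b),rcond=None)[0]
def save(n,name,img=None,crop=None,scale=1):
    im=cams.grab_frame(n) if img is None else img
    o=im
    if crop: x0,y0,x1,y1=crop; o=im[y0:y1,x0:x1]
    if scale!=1: o=cv2.resize(o,None,fx=scale,fy=scale,interpolation=cv2.INTER_CUBIC)
    cv2.imwrite('pics/'+name+'.png',cv2.cvtColor(np.ascontiguousarray(o),cv2.COLOR_RGB2BGR)); return im
E
python3 - <<'E'
from h import *
a=save('top','top0');b=save('side','side0')
for n in('top','side'):
    c=cam(n);print(n,c[0],c[3],'pos',np.round(-c[4].T@c[5]))
    for q in('carton','flap_left','flap_right','block1','clamp','handle','knob_mid','pawl_tab','tab_mid','pad_face','fixed_face','head_axis','bottle','screwdriver','level'):
        for d in finder.cut_out(n,q)[:4]: print(n,q,round(d['score'],2),np.round(d['centre']),d['region'].sum())
s=r.get_state();print(s)
E
```

```text
top 442.43806143771235 -0.09846580919949044 pos [ 465.   56. 1032.]
top carton 0.75 [207. 237.] 9661
top flap_left 0.56 [173. 229.] 1851
top flap_left 0.51 [476. 196.] 1825
top flap_right 0.58 [229. 240.] 2878
top flap_right 0.52 [431. 193.] 226
top block1 0.87 [216. 202.] 288
top block1 0.5 [204. 247.] 292
top block1 0.48 [363. 257.] 678
top clamp 0.62 [428. 194.] 6698
top clamp 0.39 [231. 240.] 2777
top handle 0.97 [477. 193.] 1782
top handle 0.35 [209. 235.] 9544
top knob_mid 0.81 [483. 195.] 1822
top pawl_tab 0.74 [485. 172.] 165
top pawl_tab 0.24 [476. 194.] 1757
top tab_mid 0.72 [490. 174.] 124
top pad_face 0.72 [487. 172.] 142
top pad_face 0.67 [432. 191.] 200
top pad_face 0.59 [234. 239.] 2845
top fixed_face 0.62 [209. 235.] 9531
top fixed_face 0.56 [424. 193.] 6829
top fixed_face 0.42 [479. 195.] 1783
top head_axis 0.56 [480. 195.] 1841
top bottle 0.68 [293. 130.] 1077
top bottle 0.65 [484. 194.] 1816
top screwdriver 0.9 [361. 258.] 598
top level 0.86 [441. 132.] 1596
side 389.40990903271916 -0.028701977544554474 pos [319. 826. 839.]
side carton 0.72 [328. 301.] 8546
side fl
[... 611 characters left out ...]
2265
{'t': 1.6, 'qpos': array([ 1.18272630e+00,  2.90704372e-01, -1.53408860e-01,  1.12668687e+00,
        1.42240947e-05,  1.43149232e+00]), 'joint_vel': array([ 6.67370744e-04, -2.69365651e-05,  8.20713686e-05, -1.32070276e-03,
       -5.53273551e-05,  7.91956215e-05]), 'joint_torque': array([ 5.01145423e-04, -5.37020731e+01,  3.31638551e+01,  1.66248556e-03,
       -1.33438944e-04,  2.64622304e-05]), 'tool_pos': array([129.25296924, 508.84051614, 221.89952046]), 'orientation': array([-3.89752118e-01, -3.11730737e+00, -9.66766177e-08]), 'contact_force': array([ 0.74470608, -0.95927158,  0.55891804]), 'ft_torque': array([ 0.01764271, -0.04024661, -0.0578462 ]), 'opening': 85.17177194336155}
```

View pics/top0.png

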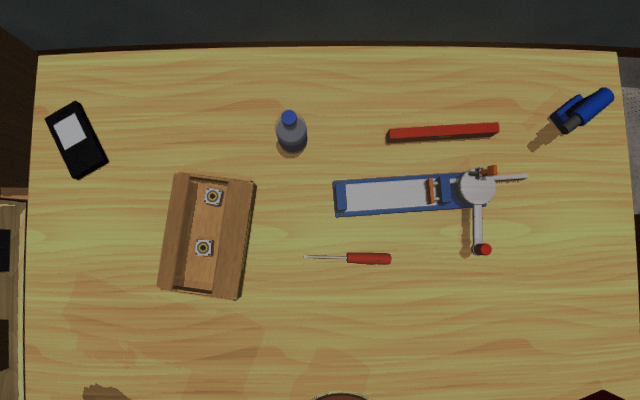

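View pics/side0.png

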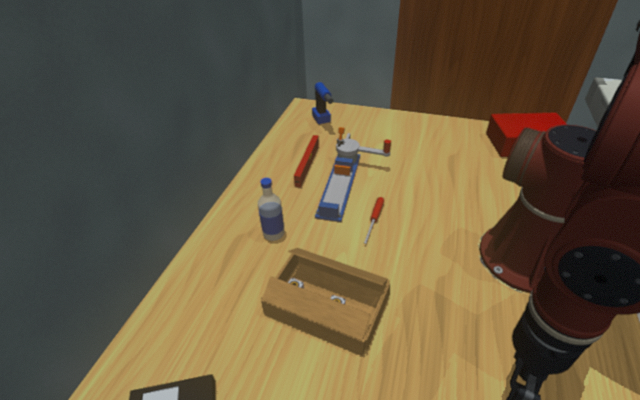

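Top view: carton at left (about 165–255, 175–300) with two blocks showing at (213,197) and (204,247). The clamp is at (335–495, 175–215), the knob at (483,249), and the tab leans away from the jaws at (488,172). The side view agrees. Next I fit the poses.

```bash
cat > fit.py <<'E'
from h import *
from scipy.optimize import minimize, differential_evolution
def box(x0,x1,y0,y1,z0,z1): return np.array([[x,y,z] for x in(x0,x1) for y in(y0,y1) for z in(z0,z1)],float)
def place(P,x,y,a): 
    c,s=np.cos(a),np.sin(a); return P@np.array([[c,s,0],[-s,c,0],[0,0,1]])+[x,y,0]
def flap(sgn,th,L=125):
    # hinge at y=sgn*88,z=62 ; th=0 inward
    e=np.array([0,-sgn*np.cos(th),np.sin(th)]); n=np.array([0,sgn*np.sin(th),np.cos(th)])
    h=np.array([0,sgn*88,62.]); return np.array([h+e*a+n*b+[x,0,0] for x in(-L,L) for a in(0,58) for b in(-2,2)])
def mask(n,polys):
    m=np.zeros((400,640),np.uint8)
    for P in polys:
        u=proj(n,P); cv2.fillConvexPoly(m,np.round(cv2.convexHull(u.astype(np.float32))*16).astype(np.int32),1,shift=4)
    return m>0
def carton(p): return [place(q,*p[:3]) for q in (box(-129,129,-90,90,0,60),flap(1,p[3]),flap(-1,p[4]))]
def cyl(x,y,r,z0,z1): return np.array([[x+r*np.cos(a),y+r*np.sin(a),z] for a in np.linspace(0,6.28,20) for z in(z0,z1)])
def clampm(p): return [place(q,*p[:3]) for q in (box(-42.5,42.5,-205,155,0,12),box(-30,30,130,155,12,55),box(-30,30,-100,-61,12,55),cyl(0,-165,42,12,72))]
def iou(a,b): return (a&b).sum()/max((a|b).sum(),1)
E
python3 - <<'E'
from fit import *
a=cams.grab_frame('top');b=cams.grab_frame('side')
def reg(n,q): return finder.cut_out(n,q)[0]['region']
mt,ms=reg('top','carton'),reg('side','carton')
cost=lambda p:-iou(mask('top',carton(p)),mt)-iou(mask('side',carton(p)),ms)
c0=atz('top',[207,237],40);print(c0)
best=differential_evolution(cost,[(c0[0]-40,c0[0]+40),(c0[1]-40,c0[1]+40),(-.4,.4),(.1,1.5),(.1,1.5)],maxiter=40,popsize=10,seed=1)
print('carton',best.x.round(3),best.fun, iou(mask('top',carton(best.x)),mt))
mt=reg('top','clamp')|reg('top','head_axis');ms=reg('side','clamp')
hs=cv2.cvtColor(a,cv2.COLOR_RGB2HSV)
c0=atz('top',[415,194],10);print(c0)
# clamp: plate fit to region minus handle
mc=reg('top','clamp'); 
cost=lambda p:-iou(mask('top',clampm(p)),mc)-iou(mask('side',clampm(p)),ms)
b2=differential_evolution(cost,[(c0[0]-40,c0[0]+40),(c0[1]-40,c0[1]+40),(-.4,.4)],maxiter=40,popsize=10,seed=1)
print('clamp',b2.x.round(3),b2.fun)
o=a.copy();o2=b.copy()
for n,im in(('top',o),('side',o2)):
    for P in carton(best.x)+clampm(b2.x):
        h=cv2.convexHull(proj(n,P).astype(np.float32)).astype(np.int32); cv2.polylines(im,[h],True,(255,0,255),1)
for d in finder.cut_out('top','block1')[:2]: print(atz('top',d['centre'],34))
hh,ss,vv=cv2.split(hs)
kn=finder.cut_out('side','knob_mid')[0]
pt=finder.cut_out('top','tab_mid')[0]['centre'];ps=finder.cut_out('side','tab_mid')[0]['centre'];print('tab',pt,ps,tri(pt,ps))
print('knob',atz('top',[484,249],114), 'level',atz('top',finder.cut_out('top','level')[0]['centre'],50),'bottle',atz('top',[293,148],0),'scr',atz('top',[305,257],5),atz('top',[390,258],15))
save('','fit',np.hstack([cv2.resize(o[150:310,150:550],None,fx=2,fy=2),]))
save('','fit2',cv2.resize(o2[110:360,250:410],None,fx=2,fy=2))
i=cv2.imread('pics/fit.png');j=cv2.resize(cv2.imread('pics/fit2.png'),(180,281))
cv2.imwrite('pics/fit.png',np.vstack([i,np.pad(j,((0,0),(0,620),(0,0)))]))
E
```

```text
[485.11088358 292.31482476  40.        ]Traceback (most recent call last):
  File "<stdin>", line 7, in <module>
    return fun(*args, **kwargs)
    ret = solver.solve()
    result = minimize(lambda x:
                        list(self._mapwrapper(self.func, np.atleast_2d(x)))[0],
    ...<2 lines>...
                      bounds=self.limits.T,
                      constraints=self.constraints)
    res = _minimize_lbfgsb(fun, x0, args, jac, bounds,
                           callback=callback, **options)
    sf = _prepare_scalar_function(fun, x0, jac=jac, args=args, epsilon=eps,
                                  bounds=bounds,
                                  finite_diff_rel_step=finite_diff_rel_step,
                                  workers=workers)
    sf = ScalarFunction(fun, x0, args, grad, hess,
                        finite_diff_rel_step, bounds, epsilon=epsilon,
                        workers=workers)
    self._update_fun()
    ~~~~~~~~~~~~~~~~^^
    fx = self._wrapped_fun(self.x)
    fx = self.f(np.copy(x), *self.args)
    list(self._mapwrapper(self.func, np.atleast_2d(x)))[0],
    ~~~~^^^^^^^^^^^^^^^^^^^^^^^^^^^^^^^^^^^^^^^^^^^^^^^
    return self.f(x, *self.args)
           ~~~~~~^^^^^^^^^^^^^^^
  File "<stdin>", line 5, in <lambda>
  File "fit.py", line 13, in mask
    u=proj(n,P); cv2.fillConvexPoly(m,np.round(cv2.convexHull(u.astype(np.float32))*16).astype(np.int32),1,shift=4)
  File "h.py", line 8, in proj
    f,cx,cy,k,M,t=cam(n); q=np.atleast_2d(P)@M.T+t; s=q[:,:2]/q[:,2:]
                  ~~~^^^
  File "h.py", line 5, in cam
    c=cams.camera_info(n); f=200/np.tan(np.radians(c['vfov'])/2)
ValueError: time passes only in moves, steps and waits
```

```bash
sed -i 's/^def cam(n)/from functools import lru_cache\n@lru_cache\ndef cam(n)/' h.py
cat > m1.py <<'E'
from fit import *
a=cams.grab_frame('top');b=cams.grab_frame('side')
def reg(n,q): return finder.cut_out(n,q)[0]['region']
mt,ms=reg('top','carton'),reg('side','carton')
cost=lambda p:-iou(mask('top',carton(p)),mt)-iou(mask('side',carton(p)),ms)
c0=atz('top',[207,237],40);print(c0)
best=differential_evolution(cost,[(c0[0]-40,c0[0]+40),(c0[1]-40,c0[1]+40),(-.4,.4),(.1,1.5),(.1,1.5)],maxiter=40,popsize=10,seed=1,polish=False)
print('carton',best.x.round(3),best.fun, iou(mask('top',carton(best.x)),mt))
ms=reg('side','clamp')
c0=atz('top',[415,194],10);print(c0)
mc=reg('top','clamp')
cost=lambda p:-iou(mask('top',clampm(p)),mc)-iou(mask('side',clampm(p)),ms)
b2=differential_evolution(cost,[(c0[0]-40,c0[0]+40),(c0[1]-40,c0[1]+40),(-.4,.4)],maxiter=40,popsize=10,seed=1,polish=False)
print('clamp',b2.x.round(3),b2.fun)
o=a.copy();o2=b.copy()
for n,im in(('top',o),('side',o2)):
    for P in carton(best.x)+clampm(b2.x):
        h=cv2.convexHull(proj(n,P).astype(np.float32)).astype(np.int32); cv2.polylines(im,[h],True,(255,0,255),1)
for d in finder.cut_out('top','block1')[:2]: print(atz('top',d['centre'],34))
pt=finder.cut_out('top','tab_mid')[0]['centre'];ps=finder.cut_out('side','tab_mid')[0]['centre'];print('tab',pt,ps,tri(pt,ps))
print('knob',atz('top',[484,249],114), 'level',atz('top',finder.cut_out('top','level')[0]['centre'],50),'bottle',atz('top',[293,148],0),'scr',atz('top',[305,257],5),atz('top',[390,258],15))
z=np.vstack([cv2.resize(o[150:310,150:550],None,fx=2,fy=2),np.pad(cv2.resize(o2[110:360,250:410],(180,281)),((0,0),(0,620),(0,0)))])
z[320:600,200:800]=cv2.resize(o[155:265,330:550],(600,280)); save('','fit',z)
E
python3 m1.py
```

```text
[485.11088358 292.31482476  40.        ]
carton [ 4.88912e+02  2.93106e+02 -1.51000e-01  7.22000e-01  7.05000e-01] -1.8577345660042006 0.9075144508670521
[ 578.23351523 -186.01004434   10.        ]
clamp [ 5.78754e+02 -1.49933e+02  5.50000e-02] -1.674753956842369
[571.0149525  269.80661177  34.        ]
[460.79094444 297.97250893  34.        ]
tab [492.4, 171.9] [342.5, 166.9] [ 642.25859853 -433.56123952 -122.22425884]
knob [ 447.93485208 -305.05151433  114.        ] level [ 718.09541956 -248.6286237    50.        ] bottle [693.64814102  98.85955861   0.        ] scr [436.46868714  73.81080239   5.        ] [ 430.691501   -121.34292422   15.        ]
```

View pics/fit.png

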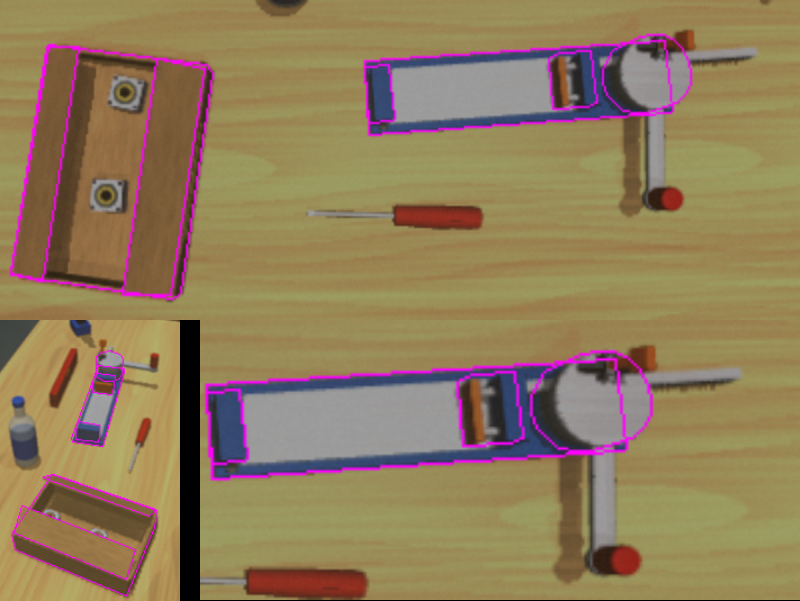

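The fit overlays the carton and clamp outlines well, and only two blocks show so far (zoomed at about (125,92) and (107,196)). I'm moving over the carton with the gripper shut.

play_rows(
  rows=[
    [[0,0,0],[0,0,-0.565],-1],
    [[0,0,0],[0,0,-0.565],-1],
    [[-0.32,-0.13,0],[0,0,0],-1],
    [[-0.32,-0.13,0],[0,0,0],-1],
    [[-0.32,-0.13,0],[0,0,0],-1],
  ],
)

```text
t: 2.92
tool_pos: [264.1, 428.7, 222.0]
orientation: [0.235, 3.133, 0.001]
contact_force: [0.7, 1.8, 0.1]
opening: -0.1
```

play_rows(
  rows=[
    [[-0.32,-0.13,0],[0,0,0],-1],
    [[-0.32,-0.13,0],[0,0,0],-1],
    [[-0.32,-0.13,0],[0,0,0],-1],
    [[-0.32,-0.13,0],[0,0,0],-1],
    [[-0.32,-0.13,0],[0,0,0],-1],
  ],
)

```text
t: 3.55
tool_pos: [487.0, 296.1, 222.0]
orientation: [0.236, 3.133, 0.0]
contact_force: [0.2, 1.9, -0.5]
opening: 0.0
```

play_rows(
  rows=[
    [[0,0,0.27],[0,0,0],-1],
    [[0,0,0.27],[0,0,0],-1],
    [[0,0,0.26],[0,0,0],-1],
    [[0,0.1,0],[0,0,0],-1],
    [[0,0.1,0],[0,0,0],-1],
  ],
)

```text
t: 4.18
tool_pos: [491.2, 328.4, 103.5]
orientation: [0.236, 3.131, 0.002]
contact_force: [0.5, 0.1, 0.1]
opening: 0.3
```

play_rows(
  rows=[
    [[0,0.1,0],[0,0,0],-1],
    [[0,0.1,0],[0,0,0],-1],
    [[0,0.1,0],[0,0,0],-1],
    [[0,0.12,0],[0,0,0],-1],
    [[0,0,0],[0,0,0],-1],
  ],
)

```text
t: 4.8
tool_pos: [499.6, 390.5, 101.9]
orientation: [0.234, 3.132, 0.001]
contact_force: [-0.2, 0.3, -0.2]
opening: -0.1
```

```bash
python3 - <<'E'
from fit import *
a=save('side','s2');t=cams.grab_frame('top')
z=np.hstack([cv2.resize(a[200:400,220:480],None,fx=1.5,fy=1.5),cv2.resize(t[150:310,140:320],(390,300))]);save('','f1',z)
E
```

```text
(no output)
```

View pics/f1.png

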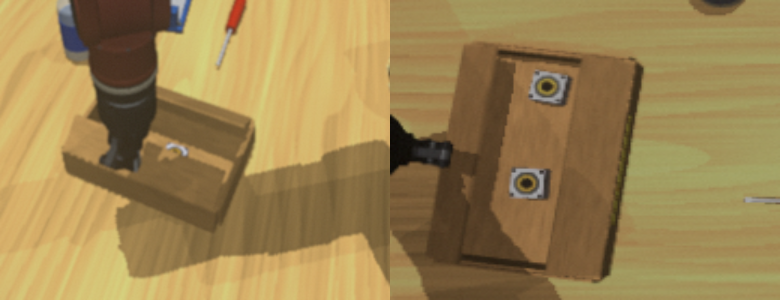

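```bash
cat > fl.py <<'E'
from fit import *
C=[488.9,293.1,-.151]
def run(name):
    T=cams.grab_frame('top');S=cams.grab_frame('side');o=[]
    for n,im in(('top',T),('side',S)):
        for q,s in(('flap_left',1),('flap_right',-1)):
            for d in finder.cut_out(n,q)[:2]:
                f=[(iou(mask(n,[place(flap(s,th),*C)]),d['region']),th) for th in np.arange(.2,2.75,.05)]
                print(n,q,round(d['score'],2),np.round(d['centre']),d['region'].sum(),'best',np.round(sorted(f)[-3:],2).tolist())
    im=[T.copy(),S.copy()]
    for n,i in zip(('top','side'),im):
        for th,c in((.72,(255,0,255)),(2.4,(0,255,255))):
            for s in(1,-1):
                cv2.polylines(i,[cv2.convexHull(proj(n,place(flap(s,th),*C)).astype(np.float32)).astype(np.int32)],True,c,1)
    z=np.hstack([cv2.resize(im[0][150:310,130:290],(400,400)),cv2.resize(im[1][220:380,230:390],(400,400))]);save('',name,z)
if __name__=='__main__':
    import sys; run(sys.argv[1])
E
python3 fl.py f2
```

```text
top flap_left 0.83 [173. 229.] 1822 best [[0.86, 0.8], [0.89, 0.7], [0.91, 0.75]]
top flap_right 0.62 [230. 241.] 2858 best [[0.92, 0.65], [0.93, 0.75], [0.94, 0.7]]
side flap_left 0.91 [329. 312.] 2255 best [[0.75, 0.5], [0.75, 0.55], [0.75, 0.65]]
side flap_right 0.71 [356. 273.] 528 best [[0.52, 0.75], [0.58, 0.65], [0.58, 0.7]]
```

View pics/f2.png

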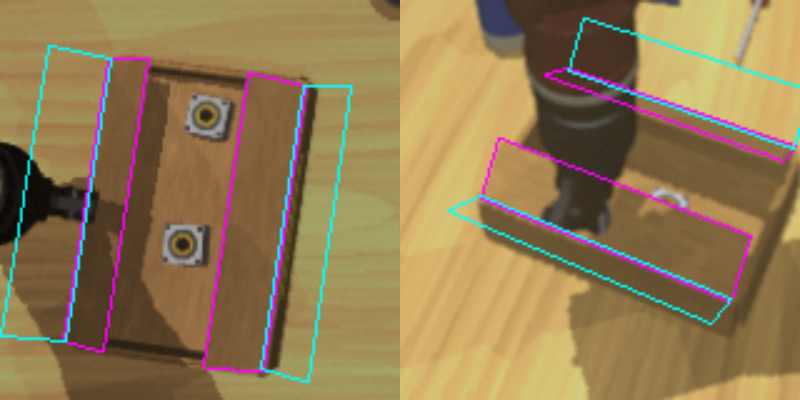

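```bash
python3 - <<'E'
from fit import *
s=r.get_state();p=s['tool_pos'];print(p,s['contact_force'],s['opening'])
for z in(60,80,102,140): print(z,proj('top',[p[0],p[1],z]),proj('side',[p[0],p[1],z]))
E
python3 - <<'E'
import cv2
a=cv2.imread('pics/s2.png')
E
```

```text
[499.57927975 388.70723614 102.00059111] [ 0.14886375 -0.69072569 -0.16349579] -0.0825509444969082
60 [[161.76504094 230.79025449]] [[309.72239302 323.05783584]]
80 [[158.66802568 230.49776425]] [[309.30112596 318.14856796]]
102 [[155.11333283 230.16140801]] [[308.82246562 312.5672282 ]]
140 [[148.57739335 229.54114998]] [[307.95563534 302.45095111]]
```

```bash
python3 - <<'E'
from fit import *
T=cams.grab_frame('top');S=cams.grab_frame('side')
z=np.hstack([cv2.resize(T[190:270,140:220],(400,400),interpolation=cv2.INTER_CUBIC),cv2.resize(S[260:340,270:350],(400,400),interpolation=cv2.INTER_CUBIC)]);save('','f3',z)
E
```

```text
(no output)
```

View pics/f3.png

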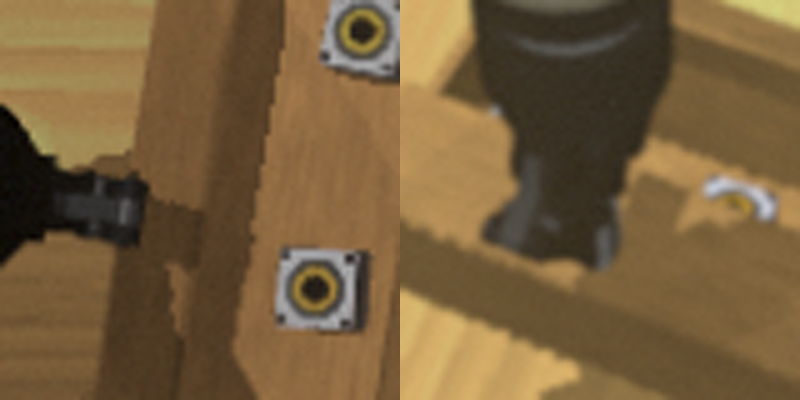

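The fingers seem to have passed over the flap without moving it, so I'm backing off to the middle to check the tip height.

play_rows(
  rows=[
    [[0,0,-0.3],[0,0,0],-1],
    [[0,0,-0.3],[0,0,0],-1],
    [[0,-0.3,0],[0,0,0],-1],
    [[0,-0.33,0],[0,0,0],-1],
    [[0,0,0.3],[0,0,0],-1],
  ],
)

```text
t: 5.92
tool_pos: [487.5, 294.1, 149.7]
orientation: [0.239, 3.127, 0.004]
contact_force: [1.6, 0.8, -0.9]
opening: 0.1
```

play_rows(
  rows=[
    [[0,0,0.3],[0,0,0],-1],
    [[0,0.1,0],[0,0,0],-1],
    [[0,0,0],[0,0,0],-1],
  ],
)

```text
t: 6.3
tool_pos: [488.8, 312.2, 103.5]
orientation: [0.234, 3.131, 0.002]
contact_force: [0.6, -0.3, -0.5]
opening: -0.6
```

```bash
python3 - <<'E'
from fit import *
p=r.get_state()['tool_pos'];print(p)
T=cams.grab_frame('top');S=cams.grab_frame('side')
B=box(-11,11,-14.5,14.5,p[2]-22,p[2]);B=place(B,p[0],p[1],-.151)
for n,i in(('top',T),('side',S)):
  for P in[B,place(flap(1,.72),488.9,293.1,-.151)]:
    cv2.polylines(i,[cv2.convexHull(proj(n,P).astype(np.float32)).astype(np.int32)],True,(255,0,255),1)
z=np.hstack([cv2.resize(T[170:290,140:260],(400,400)),cv2.resize(S[240:360,250:370],(400,400))]);save('','f4',z)
E
```

```text
[488.75771778 312.18859502 103.51175292]
```

View pics/f4.png

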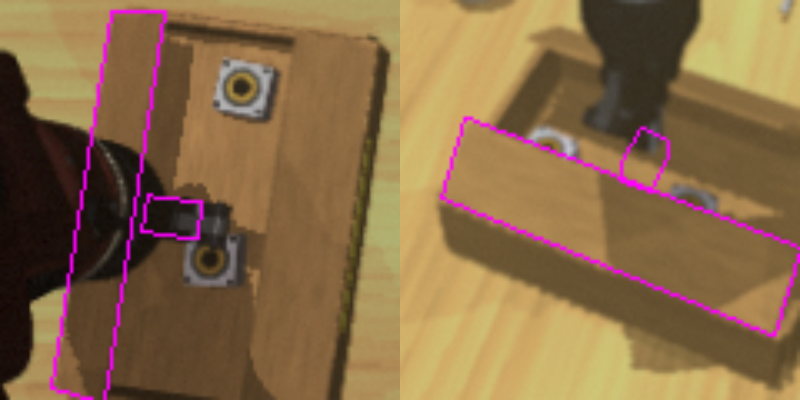

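The finger doesn't appear where I expected. I'm checking the tip over clear bench, with a picture and a gentle touch.

play_rows(
  rows=[
    [[0,0,-0.3],[0,0,0],-1],
    [[0,0,-0.3],[0,0,0],-1],
    [[-0.13,-0.39,0],[0,0,0],-1],
    [[-0.13,-0.39,0],[0,0,0],-1],
    [[-0.13,-0.39,0],[0,0,0],-1],
  ],
)

```text
t: 7.02
tool_pos: [520.1, 126.7, 193.8]
orientation: [0.234, 3.13, 0.001]
contact_force: [1.5, 0.3, -0.6]
opening: -0.4
```

play_rows(
  rows=[
    [[0,0,0.3],[0,0,0],-1],
    [[0,0,0.3],[0,0,0],-1],
    [[0,0,0.28],[0,0,0],-1],
    [[0,0,0],[0,0,0],-1],
  ],
)

```text
t: 7.52
tool_pos: [517.7, 128.0, 58.9]
orientation: [-0.235, -3.129, 0.001]
contact_force: [-0.0, 0.4, -0.1]
opening: 0.1
```

```bash
python3 - <<'E'
from fit import *
p=r.get_state()['tool_pos'];print(p)
T=cams.grab_frame('top');S=cams.grab_frame('side')
B=box(-11,11,-14.5,14.5,p[2]-22,p[2]);B=place(B,p[0],p[1],-.151)
out=[]
for n,i in(('top',T),('side',S)):
    u=proj(n,p)[0].astype(int); cv2.polylines(i,[cv2.convexHull(proj(n,B).astype(np.float32)).astype(np.int32)],True,(255,0,255),1)
    x=max(0,u[0]-40);y=max(0,u[1]-40);print(n,x,y); out.append(cv2.resize(i[y:y+80,x:x+80],(400,400),interpolation=cv2.INTER_CUBIC))
save('','f5',np.hstack(out))
E
```

```text
[517.66385131 127.97286806  58.90993355]
top 239 180
side 293 198
```

View pics/f5.png

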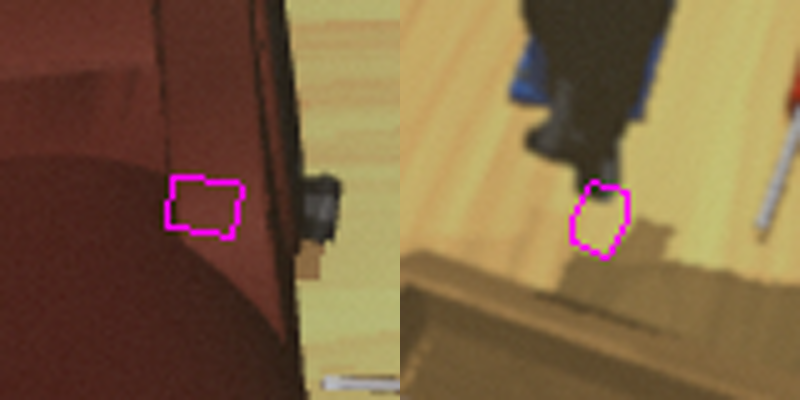

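play_rows(
  rows=[
    [[0,0,0.05],[0,0,0],-1],
    [[0,0,0.05],[0,0,0],-1],
    [[0,0,0.05],[0,0,0],-1],
    [[0,0,0.04],[0,0,0],-1],
    [[0,0,0],[0,0,0],-1],
  ],
)

```text
t: 8.25
tool_pos: [518.7, 128.2, 30.8]
orientation: [-0.236, -3.132, 0.0]
contact_force: [-0.2, 0.4, -0.8]
opening: -0.2
```

```bash
python3 - <<'E'
from fit import *
s=r.get_state();p=s['tool_pos'];print(p,s['qpos'],s['contact_force'])
T=cams.grab_frame('top');S=cams.grab_frame('side')
u=[proj('top',p)[0],proj('side',p)[0]];print(u)
# dark gripper pixels
for n,i in(('top',T),('side',S)):
    g=cv2.cvtColor(i,cv2.COLOR_RGB2HSV);m=(g[...,2]<75)
    u0=proj(n,p)[0].astype(int);w=m[u0[1]-30:u0[1]+30,u0[0]-35:u0[0]+35]
    print(n,u0);print('\n'.join(''.join('#' if v else '.' for v in row) for row in w[::2]))
E
```

```text
[518.73920868 128.16469328  30.82841591] [ 1.05345983e-01  4.94030309e-01 -4.00112357e-01  6.77777058e-01
  2.43190576e-05  2.55502763e-01] [-0.24237166  0.40352284 -0.79231257]
[array([280.26398504, 221.15543009]), array([332.81364735, 245.90046814])]
top [280 221]
............................#................##..####.................
.............................................##..####.................
...........####...............................#..####.................
.............#................................##.####.................
............................#.................##..####................
...............................................#..####................
...............................................#..####................
...............................................##.####................
.............................#.................##.####................
#.....#..#########...........#.................##..####...............
.##.##.###################...#.................###.####...............
##############################..................##.#
[... 2741 characters left out ...]
.............................................................
......................................................................
......................................................................
......................................................................
......................................................................
......................................................................
......................................................................
......................................................................
......................................................................
......................................................................
```

play_rows(
  rows=[
    [[0,0,0.03],[0,0,0],-1],
    [[0,0,0.03],[0,0,0],-1],
    [[0,0,0.015],[0,0,0],-1],
    [[0,0,0],[0,0,0],-1],
  ],
)

```text
t: 8.85
tool_pos: [519.0, 128.2, 19.9]
orientation: [-0.236, -3.132, 0.0]
contact_force: [0.3, -0.4, 0.6]
opening: -0.0
```

play_rows(
  rows=[
    [[0,0,0.03],[0,0,0],-1],
    [[0,0,0.03],[0,0,0],-1],
    [[0,0,0],[0,0,0],-1],
  ],
)

```text
t: 9.22
tool_pos: [518.8, 128.1, 10.7]
orientation: [-0.236, -3.132, 0.0]
contact_force: [-0.6, -0.5, 0.7]
opening: 0.3
```

play_rows(
  rows=[
    [[0,0,0.02],[0,0,0],-1],
    [[0,0,0.02],[0,0,0],-1],
    [[0,0,0.01],[0,0,0],-1],
    [[0,0,0],[0,0,0],-1],
  ],
)

```text
t: 9.72
tool_pos: [519.1, 128.2, 3.5]
orientation: [-0.236, -3.132, 0.0]
contact_force: [0.5, -0.4, -0.2]
opening: 0.3
```

```bash
python3 - <<'E'
from fit import *
s=r.get_state();p=s['tool_pos'];print(p,s['contact_force'])
i=cams.grab_frame('side');n='side'
g=cv2.cvtColor(i,cv2.COLOR_RGB2HSV);m=(g[...,2]<75)
u0=proj(n,p)[0];print(u0);u0=u0.astype(int);w=m[u0[1]-20:u0[1]+12,u0[0]-35:u0[0]+35]
print('\n'.join(''.join('#' if v else '.' for v in row) for row in w))
E
```

```text
[519.09068372 128.18932929   3.5109927 ] [ 0.50379189 -0.43335197 -0.18433462]
[332.75802783 252.40807358]
...........................################...........................
............................###############...........................
............................#############.............................
.............................############.............................
............................#############.............................
............................#############.............................
............................#############.............................
..........................##############..............................
.......................#################..............................
.......................###.############...............................
.......................################...............................
..........................#############...............................
............................###########...............................
..............................#######.................................
[... 578 characters left out ...]
.............................................................
......................................................................
......................................................................
......................................................................
......................................................................
......................................................................
......................................................................
......................................................................
......................................................................
......................................................................
```

play_rows(
  rows=[
    [[0,0,0.015],[0,0,0],-1],
    [[0,0,0.015],[0,0,0],-1],
    [[0,0,0],[0,0,0],-1],
  ],
)

```text
t: 10.15
tool_pos: [519.0, 128.2, -1.1]
orientation: [-0.236, -3.132, 0.0]
contact_force: [0.5, 0.3, 0.3]
opening: 0.4
```

play_rows(
  rows=[
    [[0,0,0.015],[0,0,0],-1],
    [[0,0,0.015],[0,0,0],-1],
    [[0,0,0],[0,0,0],-1],
  ],
)

```text
t: 10.52
tool_pos: [519.1, 128.2, -5.6]
orientation: [-0.236, -3.132, 0.0]
contact_force: [-0.3, 0.1, 0.6]
opening: 0.3
```

play_rows(
  rows=[
    [[0,0,0.015],[0,0,0],-1],
    [[0,0,0.015],[0,0,0],-1],
    [[0,0,0],[0,0,0],-1],
  ],
)

```text
t: 10.9
tool_pos: [519.3, 128.2, -9.4]
orientation: [0.236, 3.132, -0.0]
contact_force: [-2.4, -0.9, 9.1]
opening: -0.1
```

```bash
python3 - <<'E'
from fit import *
s=r.get_state();p=s['tool_pos'];print(p,s['contact_force'],s['qpos'])
i=cams.grab_frame('side');T=cams.grab_frame('top')
x,y=proj('side',p)[0].astype(int)
u=proj('side',p)[0]; cv2.circle(i,(int(u[0]),int(u[1])),1,(255,0,255),-1)
z=np.hstack([cv2.resize(i[y-50:y+30,x-40:x+40],(400,400),interpolation=cv2.INTER_CUBIC),cv2.resize(T[60:300,200:440],(400,400))]);save('','f6',z)
E
```

```text
[519.25132711 128.21865007  -9.35096922] [-2.42894983 -0.89761494  9.08734484] [ 1.05393469e-01  5.51635809e-01 -4.35115371e-01  5.83787056e-01
 -5.17238548e-05  2.55538253e-01]
```

View pics/f6.png

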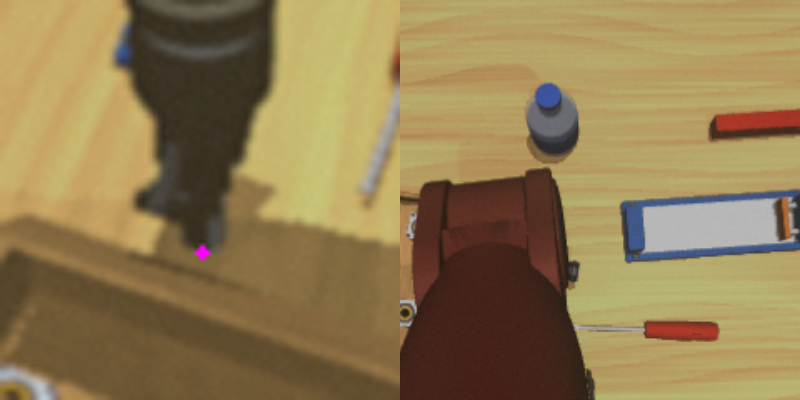

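Contact came at a reported z of about −9, so the tips are at reported z + 8.5 when shut; I had assumed 22 mm lower than reported z. That explains passing over the flap. Now I redo the flaps about 30 mm lower.

play_rows(
  rows=[
    [[0,0,-0.29],[0,0,0],-1],
    [[0,0,-0.29],[0,0,0],-1],
    [[0,0,-0.32],[0,0,0],-1],
    [[0.13,0.35,0],[0,0,0],-1],
    [[0.13,0.35,0],[0,0,0],-1],
  ],
)

```text
t: 11.62
tool_pos: [496.8, 238.8, 126.0]
orientation: [0.239, 3.131, 0.001]
contact_force: [0.6, -1.0, -0.4]
opening: 0.2
```

play_rows(
  rows=[
    [[0.13,0.36,0],[0,0,0],-1],
    [[0,0,0],[0,0,0],-1],
    [[0,0,0.19],[0,0,0],-1],
    [[0,0,0.19],[0,0,0],-1],
    [[0,0,0],[0,0,0],-1],
  ],
)

```text
t: 12.25
tool_pos: [483.6, 292.8, 66.4]
orientation: [-0.236, -3.129, 0.003]
contact_force: [-0.1, -0.6, 0.8]
opening: -0.1
```

play_rows(
  rows=[
    [[0,0.1,0],[0,0,0],-1],
    [[0,0.1,0],[0,0,0],-1],
    [[0,0.1,0],[0,0,0],-1],
    [[0,0.1,0],[0,0,0],-1],
    [[0,0.1,0],[0,0,0],-1],
  ],
)

```text
t: 12.88
tool_pos: [498.1, 370.5, 71.6]
orientation: [0.235, 3.129, 0.005]
contact_force: [-0.3, -3.2, 1.4]
opening: -0.1
```

play_rows(
  rows=[
    [[0,0.1,0],[0,0,0],-1],
    [[0,0.07,0],[0,0,0],-1],
    [[0,0,0],[0,0,0],-1],
  ],
)

```text
t: 13.25
tool_pos: [500.1, 394.6, 67.9]
orientation: [-0.234, -3.133, -0.0]
contact_force: [0.2, -0.1, 0.0]
opening: -0.2
```

```bash
python3 fl.py f7
```

```text
top flap_left 0.75 [480. 192.] 1760 best [[0.0, 2.6], [0.0, 2.65], [0.0, 2.7]]
top flap_left 0.71 [155. 221.] 2628 best [[0.78, 2.65], [0.78, 2.7], [0.78, 2.6]]
top flap_right 0.92 [229. 240.] 2857 best [[0.92, 0.65], [0.93, 0.75], [0.95, 0.7]]
side flap_left 0.61 [316. 323.] 1625 best [[0.78, 2.65], [0.81, 2.55], [0.82, 2.6]]
side flap_right 0.83 [358. 272.] 540 best [[0.52, 0.6], [0.56, 0.7], [0.58, 0.65]]
```

play_rows(
  rows=[
    [[0,-0.33,0],[0,0,0],-1],
    [[0,-0.33,0],[0,0,0],-1],
    [[0,-0.1,0],[0,0,0],-1],
    [[0,-0.1,0],[0,0,0],-1],
    [[0,-0.1,0],[0,0,0],-1],
  ],
)

```text
t: 14.18
tool_pos: [480.9, 254.4, 70.0]
orientation: [0.232, 3.129, 0.012]
contact_force: [0.1, 1.7, 2.3]
opening: -0.2
```

play_rows(
  rows=[
    [[0,-0.1,0],[0,0,0],-1],
    [[0,-0.1,0],[0,0,0],-1],
    [[0,-0.1,0],[0,0,0],-1],
    [[0,-0.06,0],[0,0,0],-1],
    [[0,0,0],[0,0,0],-1],
  ],
)

```text
t: 14.8
tool_pos: [470.2, 197.2, 67.7]
orientation: [-0.237, -3.132, 0.001]
contact_force: [0.2, 0.2, 0.3]
opening: 0.1
```

play_rows(
  rows=[
    [[0,0,-0.3],[0,0,0],-1],
    [[0,0,-0.3],[0,0,0],-1],
    [[0.3,0.2,0],[0,0,0],1],
    [[0.3,0.2,0],[0,0,0],1],
    [[0.3,0.2,0],[0,0,0],1],
  ],
)

```text
t: 15.42
tool_pos: [349.3, 308.0, 157.9]
orientation: [-0.236, -3.132, 0.0]
contact_force: [1.2, 1.0, 0.3]
opening: 54.5
```

```bash
cat > bl.py <<'E'
from fit import *
def blocks(z=34,thr=.25,show=True):
    "top-face square of each block -> world x,y,yaw"
    T=cams.grab_frame('top');out=[]
    for d in finder.cut_out('top','block1'):
        if d['score']<thr: continue
        c=cv2.findContours(d['region'].astype(np.uint8),0,1)[0]; c=max(c,key=cv2.contourArea)
        if len(c)<5: continue
        w=np.array([atz('top',q[0],z)[:2] for q in c],np.float32); (x,y),(a,b),t=cv2.minAreaRect(w)
        out.append((x,y,(t+45)%90-45,a,b)); print('block',round(d['score'],2),np.round(d['centre']),np.round(out[-1],1))
    return T,out
E
python3 fl.py f7; python3 -c "
from bl import *
blocks()"
```

```text
top flap_left 0.82 [153. 225.] 3124 best [[0.94, 2.6], [0.94, 2.7], [0.94, 2.65]]
top flap_left 0.5 [253. 241.] 2361 best [[0.0, 2.6], [0.0, 2.65], [0.0, 2.7]]
top flap_right 0.83 [252. 239.] 2384 best [[0.92, 2.5], [0.93, 2.4], [0.95, 2.45]]
side flap_left 0.72 [309. 324.] 1841 best [[0.87, 2.65], [0.92, 2.55], [0.93, 2.6]]
side flap_left 0.46 [343. 180.] 2247 best [[0.0, 2.6], [0.0, 2.65], [0.0, 2.7]]
side flap_right 0.66 [340. 252.] 1874 best [[0.8, 2.6], [0.8, 2.45], [0.81, 2.55]]
block 0.78 [220. 191.] [593.1 269.2  -6.1  40.1  38.1]
block 0.67 [204. 248.] [461.7 300.5  -0.6  41.2  33.7]
```

View pics/f7.png

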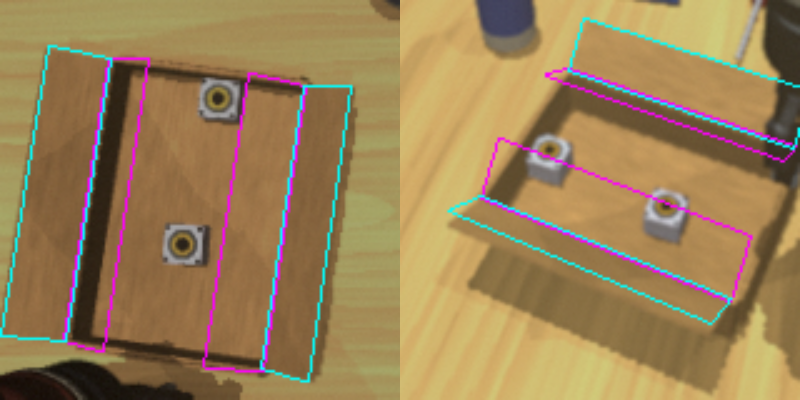

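Both flaps are folded (about 2.6 and 2.45). There are exactly two blocks, at crop (182,244) and (218,99); the far one has been knocked up against the end wall.

```bash
cat > go.py <<'E'
from h import *
def go(tx,ty,tz=None,yaw=None,p=None):
    "shares along tool axes (tool down) from present pose to x,y (reported z tz)"
    s=r.get_state();p=s['tool_pos'];M=R.from_rotvec(s['orientation']).as_matrix()
    d=np.array([tx-p[0],ty-p[1],(tz-p[2]) if tz is not None else 0]);t=M.T@d
    print('pos',p.round(1),'ydir deg',round(np.degrees(np.arctan2(M[1,1],M[0,1])),1),'shares',(t/150).round(3),'mm',t.round(1))
E
python3 -c "
from go import *
a=atz('top',[217.2,189.6],34);b=atz('top',[202.8,247.6],34);print(a,b)
go(b[0],b[1],-3);go(a[0],a[1],-3)"
```

```text
[592.54944245 271.0984133   34.        ] [461.52481117 303.20168179  34.        ]
pos [351.4 306.4 158. ] ydir deg 81.3 shares [-0.729  0.09   1.073] mm [-109.4   13.5  161. ]
pos [351.4 306.4 158. ] ydir deg 81.3 shares [-1.625  0.011  1.073] mm [-243.7    1.6  161. ]
```

play_rows(
  rows=[
    [[-0.365,0.04,0],[0,0,0],1],
    [[-0.365,0.04,0],[0,0,0],1],
    [[0,0,0.2],[0,0,0],1],
    [[0,0,0.25],[0,0,0],1],
    [[0,0,0],[0,0,0],1],
  ],
)

```text
t: 16.45
tool_pos: [459.3, 300.5, 88.3]
orientation: [-0.238, -3.128, 0.004]
contact_force: [0.9, 0.0, 1.2]
opening: 85.4
```

```bash
python3 -c "
from go import *
go(461.5,302.5,-3)"
```

```text
pos [459.3 300.5  88.3] ydir deg 81.3 shares [-0.015  0.017  0.608] mm [-2.3  2.6 91.3]
```

play_rows(
  rows=[
    [[-0.015,0.015,0.25],[0,0,0],1],
    [[0,0,0.25],[0,0,0],1],
    [[0,0,0.1],[0,0,0],1],
    [[0,0,0],[0,0,0],1],
    [[0,0,0],[0,0,0],-1],
  ],
)

```text
t: 17.08
tool_pos: [464.4, 304.8, 2.3]
orientation: [0.236, 3.131, 0.002]
contact_force: [1.3, 0.5, 0.2]
opening: 69.9
```

play_rows(
  rows=[
    [[0,0,0],[0,0,0],-1],
    [[0,0,0],[0,0,0],-1],
    [[0,0,0],[0,0,0],-1],
    [[0,0,0],[0,0,0],-1],
  ],
)

```text
t: 17.58
tool_pos: [463.8, 304.6, 1.9]
orientation: [0.235, 3.131, 0.001]
contact_force: [-1.5, -1.5, 9.0]
opening: 35.3
```

play_rows(
  rows=[
    [[0,0,-0.2],[0,0,0],-1],
    [[0,0,-0.35],[0,0,-0.79],-1],
    [[0,0,-0.35],[0,0,-0.79],-1],
    [[0,0,0],[0,0,-0.78],-1],
    [[-0.075,-0.325,0],[0,0,0],-1],
  ],
)

```text
t: 18.2
tool_pos: [477.3, 258.0, 136.8]
orientation: [-0.096, 3.138, 0.002]
contact_force: [1.2, 0.3, -0.4]
opening: 34.9
```

play_rows(
  rows=[
    [[-0.075,-0.325,0],[0,0,0],-1],
    [[-0.075,-0.325,0],[0,0,0],-1],
    [[-0.075,-0.325,0],[0,0,0],-1],
    [[-0.075,-0.325,0],[0,0,0],-1],
    [[-0.075,-0.325,0],[0,0,0],-1],
  ],
)

```text
t: 18.82
tool_pos: [547.2, 14.5, 136.1]
orientation: [-0.088, 3.14, -0.0]
contact_force: [1.0, 0.0, -0.7]
opening: 34.9
```

play_rows(
  rows=[
    [[-0.075,-0.325,0],[0,0,0],-1],
    [[-0.075,-0.325,0],[0,0,0],-1],
    [[0,0,0],[0,0,0],-1],
  ],
)

```text
t: 19.2
tool_pos: [575.6, -83.3, 135.8]
orientation: [-0.081, 3.14, -0.001]
contact_force: [-0.4, 0.3, -0.9]
opening: 34.8
```

```bash
python3 -c "
from go import *
print(r.get_state()['opening'])
go(574.9,-80,10)
S=save('side','s3',crop=(270,80,430,330),scale=2)"
```

```text
34.81824795602777
pos [575.6 -83.3 135.8] ydir deg 93.0 shares [0.004 0.023 0.839] mm [  0.6   3.5 125.8]
```

View pics/s3.png

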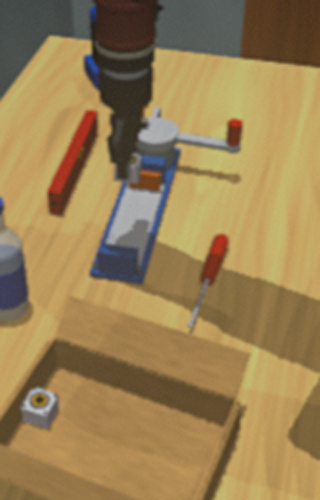

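play_rows(
  rows=[
    [[0,0.02,0.3],[0,0,0],-1],
    [[0,0,0.3],[0,0,0],-1],
    [[0,0,0.19],[0,0,0],-1],
    [[0,0,0.02],[0,0,0],-1],
    [[0,0,0],[0,0,0],-1],
  ],
)

```text
t: 19.88
tool_pos: [575.1, -76.5, 15.2]
orientation: [-0.089, 3.139, -0.0]
contact_force: [0.0, 0.2, -0.5]
opening: 34.8
```

```bash
python3 -c "
from go import *
print(r.get_state()['opening'],r.get_state()['contact_force'])
go(574.9,-80,10.5)"
```

```text
34.81927060284612 [ 0.01845481  0.17966173 -0.52093226]
pos [575.1 -76.5  15.2] ydir deg 93.2 shares [ 0.003 -0.023  0.031] mm [ 0.4 -3.5  4.7]
```

play_rows(
  rows=[
    [[0,-0.01,0.02],[0,0,0],-1],
    [[0,0,0.01],[0,0,0],-1],
    [[0,0,0],[0,0,0],-1],
  ],
)

```text
t: 20.25
tool_pos: [574.8, -78.7, 10.0]
orientation: [-0.087, 3.14, -0.0]
contact_force: [0.5, -0.0, -1.1]
opening: 34.9
```

play_rows(
  rows=[
    [[0,0,0],[0,0,0],0.3],
    [[0,0,0],[0,0,0],0.3],
    [[0,0,0],[0,0,0],0.3],
    [[0,0,-0.1],[0,0,0],0.3],
    [[0,0,-0.2],[0,0,0],0.3],
  ],
)

```text
t: 20.88
tool_pos: [573.9, -78.3, 55.1]
orientation: [0.088, -3.139, -0.001]
contact_force: [0.4, -0.7, -0.1]
opening: 55.1
```

play_rows(
  rows=[
    [[0,0,-0.3],[0,0,0],0.3],
    [[0,0,-0.32],[0,0,0.79],1],
    [[0.03,0.33,0],[0,0,0.79],1],
    [[0.03,0.33,0],[0,0,0.78],1],
    [[0.03,0.33,0],[0,0,0],1],
  ],
)

```text
t: 21.5
tool_pos: [573.4, 71.6, 149.1]
orientation: [0.238, 3.131, 0.0]
contact_force: [0.8, -0.4, -0.2]
opening: 85.5
```

play_rows(
  rows=[
    [[0,0.33,0],[0,0,0],1],
    [[0,0.33,0],[0,0,0],1],
    [[0,0.33,0],[0,0,0],1],
    [[0,0,0],[0,0,0],1],
  ],
)

```text
t: 22.0
tool_pos: [595.7, 220.5, 148.5]
orientation: [0.229, 3.132, 0.002]
contact_force: [-0.1, -0.1, 0.4]
opening: 85.4
```

```bash
python3 -c "
from go import *
from bl import blocks
blocks();go(592.5,271,-1)"
```

```text
block 0.78 [370. 199.] [573.7 -78.9  -0.8  41.2  39. ]
pos [595.5 217.4 148.3] ydir deg 81.5 shares [0.073 0.351 0.995] mm [ 11.   52.6 149.3]
```

play_rows(
  rows=[
    [[0.07,0.33,0],[0,0,0],1],
    [[0,0,0],[0,0,0],1],
    [[0,0,0.25],[0,0,0],1],
    [[0,0,0.2],[0,0,0],1],
    [[0,0,0],[0,0,0],1],
  ],
)

```text
t: 22.72
tool_pos: [591.0, 265.4, 78.5]
orientation: [-0.238, -3.128, 0.003]
contact_force: [0.4, 0.1, 0.0]
opening: 85.3
```

```bash
python3 -c "
from go import *
S=cams.grab_frame('side')
for d in finder.cut_out('side','block1'): print(d['score'],d['centre'],d['region'].sum(),atz('side',d['centre'],22))
go(592.5,271,-1)"
```

```text
0.72 [336.7, 195.2] 156 [567.15228332 -92.54815247  22.        ]
0.72 [290.4, 282.3] 279 [592.47174319 269.76619386  22.        ]
0.37 [339.7, 134.0] 54 [ 652.02146597 -452.70228413   22.        ]
pos [593.2 266.6  81.3] ydir deg 81.3 shares [0.01  0.028 0.549] mm [ 1.4  4.2 82.3]
```

play_rows(
  rows=[
    [[0.01,0.025,0.25],[0,0,0],1],
    [[0,0,0.2],[0,0,0],1],
    [[0,0,0.08],[0,0,0],1],
    [[0,0,0],[0,0,0],1],
    [[0,0,0],[0,0,0],-1],
  ],
)

```text
t: 23.45
tool_pos: [593.0, 271.9, 2.4]
orientation: [0.236, 3.13, 0.002]
contact_force: [0.1, 0.7, -0.1]
opening: 69.6
```

play_rows(
  rows=[
    [[0,0,0],[0,0,0],-1],
    [[0,0,0],[0,0,0],-1],
    [[0,0,0],[0,0,0],-1],
    [[0,0,0],[0,0,0],-1],
  ],
)

```text
t: 23.95
tool_pos: [592.5, 271.9, 1.9]
orientation: [0.235, 3.131, 0.001]
contact_force: [-0.0, 0.0, 6.8]
opening: 34.9
```

play_rows(
  rows=[
    [[0,0,-0.2],[0,0,0],-1],
    [[0,0,-0.35],[0,0,-0.79],-1],
    [[0,0,-0.35],[0,0,-0.79],-1],
    [[0,0,0],[0,0,-0.78],-1],
    [[0,0,0],[0,0,0],-1],
  ],
)

```text
t: 24.58
tool_pos: [591.8, 271.7, 136.2]
orientation: [-0.087, 3.14, 0.0]
contact_force: [0.6, 0.3, -0.9]
opening: 35.0
```

```bash
python3 -c "
from go import *
print(r.get_state()['opening'])
S=cams.grab_frame('side')
for d in finder.cut_out('side','block1'): print(d['score'],d['centre'],d['region'].sum())
go(578.5,-147)"
```

```text
34.97019874902488
0.51 [291.2, 245.9] 130
0.49 [333.7, 194.3] 125
0.45 [354.8, 146.8] 676
pos [591.1 271.4 135. ] ydir deg 93.1 shares [ 2.350e-01 -2.781e+00  1.000e-03] mm [ 3.530e+01 -4.171e+02  2.000e-01]
```

play_rows(
  rows=[
    [[0.25,-0.2,0],[0,0,0],-1],
    [[0.2,-0.31,0],[0,0,0],-1],
    [[0,-0.32,0],[0,0,0],-1],
    [[0,-0.33,0],[0,0,0],-1],
    [[0,-0.33,0],[0,0,0],-1],
  ],
)

```text
t: 25.3
tool_pos: [536.1, 43.2, 135.0]
orientation: [0.086, -3.139, -0.0]
contact_force: [2.0, 1.0, -0.1]
opening: 34.9
```

play_rows(
  rows=[
    [[0,-0.33,0],[0,0,0],-1],
    [[0,-0.33,0],[0,0,0],-1],
    [[-0.1,-0.33,0],[0,0,0],-1],
    [[-0.115,-0.3,0],[0,0,0],-1],
    [[0,0,0],[0,0,0],-1],
  ],
)

```text
t: 25.92
tool_pos: [580.2, -149.7, 134.5]
orientation: [0.08, -3.14, 0.001]
contact_force: [0.3, 1.0, -0.8]
opening: 34.8
```

```bash
python3 -c "
from go import *
print(r.get_state()['opening'])
go(578.5,-145,11)"
```

```text
34.79729216058722
pos [ 580.2 -149.7  134.5] ydir deg 92.9 shares [0.009 0.032 0.823] mm [  1.4   4.9 123.5]
```

play_rows(
  rows=[
    [[0.009,0.03,0.3],[0,0,0],-1],
    [[0,0,0.3],[0,0,0],-1],
    [[0,0,0.19],[0,0,0],-1],
    [[0,0,0.03],[0,0,0],-1],
    [[0,0,0],[0,0,0],-1],
  ],
)

```text
t: 26.55
tool_pos: [578.2, -141.9, 13.1]
orientation: [0.088, -3.14, -0.0]
contact_force: [-0.1, -0.1, -0.3]
opening: 35.0
```

play_rows(
  rows=[
    [[0,0,0],[0,0,0],-1],
  ],
)

```text
t: 26.68
tool_pos: [579.1, -142.5, 14.1]
orientation: [-0.087, 3.138, -0.001]
contact_force: [0.5, 0.4, -0.8]
opening: 35.0
```

play_rows(
  rows=[
    [[0,-0.015,0.025],[0,0,0],-1],
    [[0,0,0],[0,0,0],-1],
    [[0,0,0],[0,0,0],0.2],
    [[0,0,0],[0,0,0],0.2],
    [[0,0,0],[0,0,0],0.2],
  ],
)

```text
t: 27.3
tool_pos: [578.2, -144.5, 8.8]
orientation: [0.088, -3.14, -0.0]
contact_force: [0.1, 0.7, -0.0]
opening: 51.4
```

play_rows(
  rows=[
    [[0,0,-0.1],[0,0,0],0.2],
    [[0,0,-0.3],[0,0,0],0.2],
    [[0,0,-0.3],[0,0,0],0.2],
    [[0,0,-0.3],[0,0,0],-1],
    [[0.3,0,0],[0,0,0],-1],
  ],
)

```text
t: 27.92
tool_pos: [537.9, -148.6, 163.9]
orientation: [-0.089, 3.131, -0.007]
contact_force: [-0.6, -0.1, -0.9]
opening: 15.2
```

play_rows(
  rows=[
    [[0.35,0.2,0],[0,0,0],-1],
    [[0.35,0.2,0],[0,0,0],-1],
    [[0.3,0.2,0],[0,0,0],-1],
    [[0,0,0],[0,0,0],-1],
  ],
)

```text
t: 28.42
tool_pos: [375.3, -63.8, 159.6]
orientation: [0.089, -3.139, -0.001]
contact_force: [0.2, -0.5, 0.4]
opening: -0.2
```

```bash
python3 -c "
from go import *
from bl import blocks
T,o=blocks(42)
a=-.055
for b in o:
    d=np.array(b[:2])-[578.75,-149.9]; print('clampframe',(d@np.array([[np.cos(.055),-np.sin(.055)],[np.sin(.055),np.cos(.055)]])).round(1))
go(616,-390)
save('','c1',T,(320,130,540,280),3.5)"
```

```text
block 0.68 [372. 198.] [574.  -76.7  -0.9  38.7  36.4]
block 0.58 [404. 195.] [ 579.8 -143.    -0.9   39.3   36.6]
clampframe [-0.8 73.3]
clampframe [1.5 6.8]
pos [379.4 -65.8 160.1] ydir deg 93.2 shares [-1.454 -2.246  0.006] mm [-218.  -336.9    0.9]
```

View pics/c1.png

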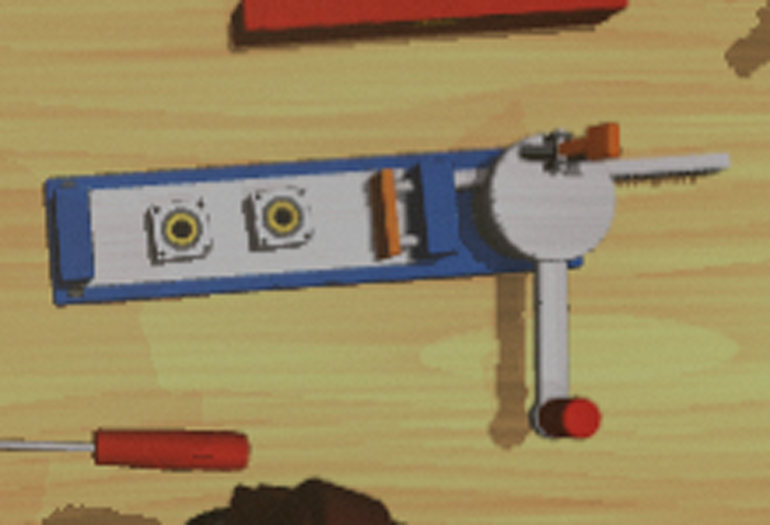

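```bash
python3 -c "
from go import *
print('pivot',atz('top',[479.5,172.6],85.5),'tab',atz('top',[493,170.3],111),'head',atz('top',[477.9,186.8],72),'knob',atz('top',[485.7,249.3],114))"
```

```text
pivot [ 615.32245257 -314.90742228   85.5       ] tab [ 616.00240498 -335.38108455  111.        ] head [ 585.45918577 -314.65100564   72.        ] knob [ 447.20860323 -308.73498386  114.        ]
```

play_rows(
  rows=[
    [[-0.182,-0.285,0],[0,0,0],-1],
    [[-0.182,-0.285,0],[0,0,0],-1],
    [[-0.182,-0.285,0],[0,0,0],-1],
    [[-0.182,-0.285,0],[0,0,0],-1],
    [[-0.182,-0.285,0],[0,0,0],-1],
  ],
)

```text
t: 29.15
tool_pos: [528.7, -274.1, 158.8]
orientation: [-0.087, 3.139, -0.001]
contact_force: [0.6, 0.9, 1.2]
opening: -0.1
```

play_rows(
  rows=[
    [[-0.182,-0.285,0],[0,0,0],-1],
    [[-0.182,-0.285,0],[0,0,0],-1],
    [[-0.182,-0.285,0],[0,0,0],-1],
    [[0,0,0],[0,0,0],-1],
  ],
)

```text
t: 29.65
tool_pos: [617.2, -398.6, 156.4]
orientation: [-0.084, 3.14, -0.001]
contact_force: [-0.5, -0.0, -1.1]
opening: -0.0
```

```bash
python3 -c "
from go import *
go(616,-395,95)"
```

```text
pos [ 617.2 -398.6  156.4] ydir deg 93.1 shares [0.007 0.025 0.409] mm [ 1.   3.7 61.4]
```

play_rows(
  rows=[
    [[0,0,0.2],[0,0,0],-1],
    [[0,0,0.2],[0,0,0],-1],
    [[0,0,0],[0,0,0],-1],
    [[0,0.1,0],[0,0,0],-1],
    [[0,0.1,0],[0,0,0],-1],
  ],
)

```text
t: 30.28
tool_pos: [614.7, -364.1, 100.6]
orientation: [-0.088, 3.138, -0.002]
contact_force: [0.9, 0.4, 0.7]
opening: 0.0
```

play_rows(
  rows=[
    [[0,0.08,0],[0,0,0],-1],
    [[0,0.08,0],[0,0,0],-1],
    [[0,0.08,0],[0,0,0],-1],
    [[0,0.08,0],[0,0,0],-1],
    [[0,0,0],[0,0,0],-1],
  ],
)

```text
t: 30.9
tool_pos: [611.3, -315.9, 99.0]
orientation: [0.089, -3.14, -0.001]
contact_force: [0.7, 0.0, 0.2]
opening: -0.3
```

play_rows(
  rows=[
    [[0,0,-0.3],[0,0,0],-1],
    [[0,0,-0.3],[0,0,0],-1],
    [[0.3,0.1,0],[0,0,0],0.2],
    [[0.4,0.1,0],[0,0,0],0.2],
    [[0.4,0,0],[0,0,0],0.2],
  ],
)

```text
t: 31.52
tool_pos: [443.2, -295.6, 188.9]
orientation: [-0.089, 3.14, -0.0]
contact_force: [-0.2, -1.8, 0.3]
opening: 51.0
```

```bash
python3 -c "
from go import *
T=cams.grab_frame('top')
for q in('pawl_tab','tab_mid','knob_mid','handle'):
    for d in finder.cut_out('top',q)[:1]: print(q,d['score'],d['centre'],d['region'].sum(),atz('top',d['centre'],110))
h=cv2.cvtColor(T,cv2.COLOR_RGB2HSV)[150:200,455:510];m=(h[...,0]>5)&(h[...,0]<16)&(h[...,1]>200)&(h[...,2]>120)
ys,xs=np.nonzero(m);print('orange',xs.mean()+455,ys.mean()+150,len(xs))
h=cv2.cvtColor(T,cv2.COLOR_RGB2HSV)[235:265,465:505];m=((h[...,0]<5)|(h[...,0]>174))&(h[...,1]>180)&(h[...,2]>110)
ys,xs=np.nonzero(m);print('red',xs.mean()+465,ys.mean()+235,len(xs))
go(447.5,-307,75)"
```

```text
pawl_tab 0.68 [473.5, 172.9] 87 [ 610.91265666 -291.95580167  110.        ]
knob_mid 0.71 [480.9, 195.2] 1603 [ 562.4964451  -305.63429657  110.        ]
handle 0.68 [475.9, 193.3] 1632 [ 566.74296529 -294.80377064  110.        ]
orange 474.0 170.0 5
red 485.5 245.0 14
pos [ 445.5 -297.   189.5] ydir deg 93.1 shares [-0.009 -0.066  0.763] mm [ -1.3  -9.9 114.5]
```

The tab now leans towards the jaws (y −292, past the pivot at −316). Next I take the knob.

play_rows(
  rows=[
    [[-0.009,-0.066,0.25],[0,0,0],0.2],
    [[0,0,0.28],[0,0,0],0.2],
    [[0,0,0.2],[0,0,0],0.2],
    [[0,0,0.08],[0,0,0],0.2],
    [[0,0,0],[0,0,0],0.2],
  ],
)

```text
t: 32.4
tool_pos: [447.4, -306.1, 67.1]
orientation: [0.088, -3.14, -0.001]
contact_force: [0.2, -0.5, 0.7]
opening: 51.3
```

```bash
python3 -c "
from go import *
print(r.get_state()['contact_force'])
go(447.5,-307,66)"
```

```text
[ 0.16827673 -0.53912791  0.7137127 ]
pos [ 447.4 -306.1   67.1] ydir deg 93.2 shares [-0.    -0.006  0.007] mm [-0.  -0.9  1.1]
```

play_rows(
  rows=[
    [[0,0,0],[0,0,0],-1],
    [[0,0,0],[0,0,0],-1],
    [[0,0,0],[0,0,0],-1],
  ],
)

```text
t: 32.78
tool_pos: [447.9, -307.0, 68.9]
orientation: [-0.088, 3.138, -0.003]
contact_force: [-0.3, -0.8, 8.0]
opening: 24.7
```

play_rows(
  rows=[
    [[0,-0.196,0],[0,0,0],-1],
    [[-0.037,-0.183,0],[0,0,0],-1],
    [[0,0,0],[0,0,0],-1],
  ],
)

```text
t: 33.15
tool_pos: [457.0, -364.8, 68.8]
orientation: [-0.086, 3.137, -0.004]
contact_force: [1.1, -0.5, 10.7]
opening: 24.6
```

play_rows(
  rows=[
    [[-0.072,-0.172,0],[0,0,0],-1],
    [[-0.105,-0.154,0],[0,0,0],-1],
    [[-0.064,-0.068,0],[0,0,0],-1],
    [[0,0,0],[0,0,0],-1],
  ],
)

```text
t: 33.65
tool_pos: [496.0, -420.4, 68.8]
orientation: [-0.087, 3.139, -0.003]
contact_force: [-1.1, -0.4, 8.5]
opening: 24.8
```

play_rows(
  rows=[
    [[0.12,0.143,0],[0,0,0],-1],
    [[0.089,0.163,0],[0,0,0],-1],
    [[0.055,0.178,0],[0,0,0],-1],
    [[0.019,0.185,0],[0,0,0],-1],
    [[-0.019,0.185,0],[0,0,0],-1],
  ],
)

```text
t: 34.28
tool_pos: [449.1, -293.8, 68.9]
orientation: [-0.087, 3.138, -0.004]
contact_force: [8.8, -3.0, 3.1]
opening: 24.7
```

play_rows(
  rows=[
    [[-0.055,0.178,0],[0,0,0],-1],
    [[-0.089,0.163,0],[0,0,0],-1],
    [[-0.12,0.143,0],[0,0,0],-1],
    [[0,0,0],[0,0,0],-1],
  ],
)

```text
t: 34.78
tool_pos: [486.0, -218.3, 68.9]
orientation: [-0.091, 3.137, -0.003]
contact_force: [1.8, -0.9, 8.9]
opening: 24.5
```

```bash
cat > jaw.py <<'E'
from go import *
def jaw():
    "clamp-frame y of orange pad (z~35 top 46) and blue jaw, blocks, from the top view"
    T=cams.grab_frame('top');h=cv2.cvtColor(T,cv2.COLOR_RGB2HSV);c,s=np.cos(.055),np.sin(.055)
    for y in range(-70,60,1): pass
    ys=np.arange(-110,150,1.);out=[]
    row=[]
    for y in ys:
        col=[]
        for x in(-22,-15,-8,8,15,22):
            w=np.array([578.75+c*x-s*y,-149.9+s*x+c*y,46.]);u=proj('top',w)[0].round().astype(int);H,S,V=h[u[1],u[0]].astype(int)
            col.append('o' if 5<=H<=20 and S>150 and V>70 else 'b' if 95<H<130 and S>110 else '.' if S<60 and V>90 else '?')
        row.append(max(set(col),key=col.count))
    st=''.join(row);print('y from -110:',[(k,int(ys[i])) for i,k in enumerate(st) if i==0 or st[i-1]!=k])
    for d in finder.cut_out('top','block1')[:3]: print('blk',round(d['score'],2),np.round(d['centre']),[round(float(v),1) for v in (np.array([[c,s],[-s,c]])@(atz('top',d['centre'],42)[:2]-[578.75,-149.9]))])
    for q in['pawl_tab']:
        for d in finder.cut_out('top',q)[:2]: print(q,round(d['score'],2),d['centre'])
    st=r.get_state();print(st['contact_force'].round(1),st['tool_pos'].round(1),round(st['opening'],1))
if __name__=='__main__': jaw()
E
python3 jaw.py
```

```text
y from -110: [('b', -110), ('?', -76), ('.', -66), ('?', -59), ('o', -57), ('?', -49), ('.', -42), ('?', 74), ('.', 76), ('b', 130)]
blk 0.65 [370. 196.] [-3.5, 73.6]
blk 0.5 [401. 196.] [-7.5, 3.5]
pawl_tab 0.6 [487.0, 171.2]
pawl_tab 0.6 [371.1, 196.2]
[ 0.7 -0.6  7.8] [ 485.1 -219.3   68.8] 24.5
```

play_rows(
  rows=[
    [[0.12,-0.143,0],[0,0,0],-1],
    [[0.089,-0.163,0],[0,0,0],-1],
    [[0.055,-0.178,0],[0,0,0],-1],
    [[0.019,-0.185,0],[0,0,0],-1],
    [[-0.019,-0.185,0],[0,0,0],-1],
  ],
)

```text
t: 35.55
tool_pos: [451.8, -349.2, 68.8]
orientation: [-0.088, 3.138, 0.001]
contact_force: [7.3, 6.9, 9.6]
opening: 24.8
```

play_rows(
  rows=[
    [[-0.055,-0.178,0],[0,0,0],-1],
    [[-0.089,-0.163,0],[0,0,0],-1],
    [[-0.12,-0.143,0],[0,0,0],-1],
    [[0,0,0],[0,0,0],-1],
  ],
)

```text
t: 36.05
tool_pos: [496.7, -421.0, 68.8]
orientation: [-0.087, 3.138, -0.004]
contact_force: [0.5, 0.4, 10.4]
opening: 25.0
```

play_rows(
  rows=[
    [[0.12,0.143,0],[0,0,0],-1],
    [[0.089,0.163,0],[0,0,0],-1],
    [[0.055,0.178,0],[0,0,0],-1],
    [[0.019,0.185,0],[0,0,0],-1],
    [[-0.019,0.185,0],[0,0,0],-1],
  ],
)

```text
t: 36.67
tool_pos: [449.0, -293.9, 68.9]
orientation: [-0.087, 3.138, -0.004]
contact_force: [9.1, -2.6, 2.5]
opening: 24.4
```

play_rows(
  rows=[
    [[-0.055,0.178,0],[0,0,0],-1],
    [[-0.089,0.163,0],[0,0,0],-1],
    [[-0.12,0.143,0],[0,0,0],-1],
    [[0,0,0],[0,0,0],-1],
  ],
)

```text
t: 37.17
tool_pos: [485.9, -218.4, 68.8]
orientation: [-0.091, 3.137, -0.003]
contact_force: [3.1, -0.0, 8.1]
opening: 24.6
```

```bash
python3 jaw.py
```

```text
y from -110: [('b', -110), ('?', -57), ('.', -47), ('?', -40), ('o', -38), ('?', -29), ('.', -23), ('b', 131)]
blk 0.74 [153. 227.] [-39.0, 568.5]
blk 0.73 [371. 195.] [-0.8, 72.9]
blk 0.55 [402. 194.] [-3.4, 0.6]
pawl_tab 0.64 [486.3, 171.8]
[1.3 0.1 8.6] [ 485.1 -219.3   68.8] 24.4
```

play_rows(
  rows=[
    [[0.12,-0.143,0],[0,0,0],-1],
    [[0.089,-0.163,0],[0,0,0],-1],
    [[0.055,-0.178,0],[0,0,0],-1],
    [[0.019,-0.185,0],[0,0,0],-1],
    [[-0.019,-0.185,0],[0,0,0],-1],
  ],
)

```text
t: 37.95
tool_pos: [451.8, -349.3, 68.8]
orientation: [-0.088, 3.138, 0.001]
contact_force: [8.9, 6.3, 9.6]
opening: 25.0
```

play_rows(
  rows=[
    [[-0.055,-0.178,0],[0,0,0],-1],
    [[-0.089,-0.163,0],[0,0,0],-1],
    [[-0.12,-0.143,0],[0,0,0],-1],
    [[0,0,0],[0,0,0],-1],
  ],
)

```text
t: 38.45
tool_pos: [496.6, -421.0, 68.9]
orientation: [-0.087, 3.138, -0.003]
contact_force: [0.8, 0.4, 10.3]
opening: 24.6
```

play_rows(
  rows=[
    [[0.12,0.143,0],[0,0,0],-1],
    [[0.089,0.163,0],[0,0,0],-1],
    [[0.055,0.178,0],[0,0,0],-1],
    [[0.019,0.185,0],[0,0,0],-1],
    [[-0.019,0.185,0],[0,0,0],-1],
  ],
)

```text
t: 39.08
tool_pos: [449.0, -294.0, 68.9]
orientation: [-0.087, 3.138, -0.004]
contact_force: [8.5, -2.0, 3.2]
opening: 24.5
```

play_rows(
  rows=[
    [[-0.055,0.178,0],[0,0,0],-1],
    [[-0.089,0.163,0],[0,0,0],-1],
    [[-0.12,0.143,0],[0,0,0],-1],
    [[0,0,0],[0,0,0],-1],
  ],
)

```text
t: 39.58
tool_pos: [485.9, -218.5, 68.8]
orientation: [-0.091, 3.137, -0.003]
contact_force: [2.1, -1.1, 9.3]
opening: 24.6
```

play_rows(
  rows=[
    [[0.12,-0.143,0],[0,0,0],-1],
    [[0.089,-0.163,0],[0,0,0],-1],
    [[0.055,-0.178,0],[0,0,0],-1],
    [[0.019,-0.185,0],[0,0,0],-1],
    [[-0.019,-0.185,0],[0,0,0],-1],
  ],
)

```text
t: 40.2
tool_pos: [451.8, -349.3, 68.8]
orientation: [-0.088, 3.138, 0.001]
contact_force: [7.3, 6.7, 9.8]
opening: 24.5
```

play_rows(
  rows=[
    [[-0.055,-0.178,0],[0,0,0],-1],
    [[-0.089,-0.163,0],[0,0,0],-1],
    [[-0.12,-0.143,0],[0,0,0],-1],
    [[0,0,0],[0,0,0],-1],
  ],
)

```text
t: 40.7
tool_pos: [496.6, -421.0, 68.9]
orientation: [-0.087, 3.138, -0.003]
contact_force: [0.0, 1.2, 8.9]
opening: 24.7
```

play_rows(
  rows=[
    [[0.12,0.143,0],[0,0,0],-1],
    [[0.089,0.163,0],[0,0,0],-1],
    [[0.055,0.178,0],[0,0,0],-1],
    [[0.019,0.185,0],[0,0,0],-1],
    [[-0.019,0.185,0],[0,0,0],-1],
  ],
)

```text
t: 41.32
tool_pos: [449.0, -294.0, 68.9]
orientation: [-0.087, 3.138, -0.004]
contact_force: [8.8, -2.2, 2.5]
opening: 24.7
```

play_rows(
  rows=[
    [[-0.055,0.178,0],[0,0,0],-1],
    [[-0.089,0.163,0],[0,0,0],-1],
    [[-0.12,0.143,0],[0,0,0],-1],
    [[0,0,0],[0,0,0],-1],
  ],
)

```text
t: 41.82
tool_pos: [485.9, -218.4, 68.8]
orientation: [-0.091, 3.137, -0.003]
contact_force: [2.3, -0.6, 8.6]
opening: 24.7
```

```bash
python3 jaw.py
```

```text
y from -110: [('b', -110), ('.', -79), ('?', -40), ('b', -39), ('?', -20), ('.', -9), ('?', -2), ('o', 0), ('?', 7), ('.', 12), ('?', 44), ('.', 48), ('?', 74), ('.', 78), ('?', 92), ('.', 93), ('b', 130)]
blk 0.64 [371. 196.] [-2.7, 72.8]
blk 0.64 [395. 196.] [-7.0, 17.0]
pawl_tab 0.44 [485.1, 169.2]
[2.  0.4 8.9] [ 485.1 -219.3   68.8] 24.7
```

play_rows(
  rows=[
    [[0.12,-0.143,0],[0,0,0],-1],
    [[0.089,-0.163,0],[0,0,0],-1],
    [[0.055,-0.178,0],[0,0,0],-1],
    [[0.019,-0.185,0],[0,0,0],-1],
    [[-0.019,-0.185,0],[0,0,0],-1],
  ],
)

```text
t: 42.6
tool_pos: [451.8, -349.3, 68.8]
orientation: [-0.088, 3.138, 0.001]
contact_force: [8.8, 6.4, 8.8]
opening: 24.5
```

play_rows(
  rows=[
    [[-0.055,-0.178,0],[0,0,0],-1],
    [[-0.089,-0.163,0],[0,0,0],-1],
    [[-0.12,-0.143,0],[0,0,0],-1],
    [[0,0,0],[0,0,0],-1],
  ],
)

```text
t: 43.1
tool_pos: [496.6, -421.0, 68.9]
orientation: [-0.087, 3.138, -0.003]
contact_force: [-0.2, -0.3, 10.8]
opening: 24.7
```

play_rows(
  rows=[
    [[0.12,0.143,0],[0,0,0],-1],
    [[0.089,0.163,0],[0,0,0],-1],
    [[0.055,0.178,0],[0,0,0],-1],
    [[0.019,0.185,0],[0,0,0],-1],
    [[-0.019,0.185,0],[0,0,0],-1],
  ],
)

```text
t: 43.72
tool_pos: [449.0, -294.0, 68.9]
orientation: [-0.087, 3.138, -0.004]
contact_force: [9.1, -2.4, 2.3]
opening: 24.9
```

play_rows(
  rows=[
    [[-0.055,0.178,0],[0,0,0],-1],
    [[-0.089,0.163,0],[0,0,0],-1],
    [[-0.12,0.143,0],[0,0,0],-1],
    [[0,0,0],[0,0,0],-1],
  ],
)

```text
t: 44.22
tool_pos: [485.9, -218.5, 68.8]
orientation: [-0.091, 3.137, -0.003]
contact_force: [0.6, 0.1, 8.2]
opening: 24.4
```

play_rows(
  rows=[
    [[0.12,-0.143,0],[0,0,0],-1],
    [[0.089,-0.163,0],[0,0,0],-1],
    [[0.055,-0.178,0],[0,0,0],-1],
    [[0.019,-0.185,0],[0,0,0],-1],
    [[-0.019,-0.185,0],[0,0,0],-1],
  ],
)

```text
t: 44.85
tool_pos: [451.8, -349.3, 68.8]
orientation: [-0.088, 3.138, 0.001]
contact_force: [8.4, 7.3, 9.0]
opening: 24.8
```

play_rows(
  rows=[
    [[-0.055,-0.178,0],[0,0,0],-1],
    [[-0.089,-0.163,0],[0,0,0],-1],
    [[-0.12,-0.143,0],[0,0,0],-1],
    [[0,0,0],[0,0,0],-1],
  ],
)

```text
t: 45.35
tool_pos: [496.6, -421.0, 68.8]
orientation: [-0.087, 3.138, -0.003]
contact_force: [-0.3, 0.6, 10.5]
opening: 25.1
```

play_rows(
  rows=[
    [[0.12,0.143,0],[0,0,0],-1],
    [[0.089,0.163,0],[0,0,0],-1],
    [[0.055,0.178,0],[0,0,0],-1],
    [[0.019,0.185,0],[0,0,0],-1],
    [[-0.019,0.185,0],[0,0,0],-1],
  ],
)

```text
t: 45.98
tool_pos: [449.0, -294.0, 68.9]
orientation: [-0.087, 3.138, -0.004]
contact_force: [8.4, -2.1, 3.3]
opening: 24.6
```

play_rows(
  rows=[
    [[-0.055,0.178,0],[0,0,0],-1],
    [[-0.089,0.163,0],[0,0,0],-1],
    [[-0.12,0.143,0],[0,0,0],-1],
    [[0,0,0],[0,0,0],-1],
  ],
)

```text
t: 46.48
tool_pos: [485.9, -218.5, 68.9]
orientation: [-0.091, 3.137, -0.003]
contact_force: [1.6, -1.3, 8.8]
opening: 24.5
```

```bash
python3 jaw.py; python3 -c "
from h import *
save('top','c2',crop=(320,130,540,280),scale=3.5)"
```

```text
y from -110: [('b', -110), ('.', -80), ('?', -2), ('b', -1), ('?', 18), ('.', 26), ('?', 36), ('o', 37), ('?', 44), ('.', 46), ('b', 131)]
blk 0.65 [398. 186.] [16.2, 8.2]
blk 0.63 [360. 196.] [-1.1, 97.7]
blk 0.53 [379. 195.] [-3.0, 55.1]
pawl_tab 0.75 [153.6, 227.7]
pawl_tab 0.47 [486.8, 167.9]
[ 1.8 -0.7  8.4] [ 485.1 -219.4   68.8] 24.5
```

View pics/c2.png

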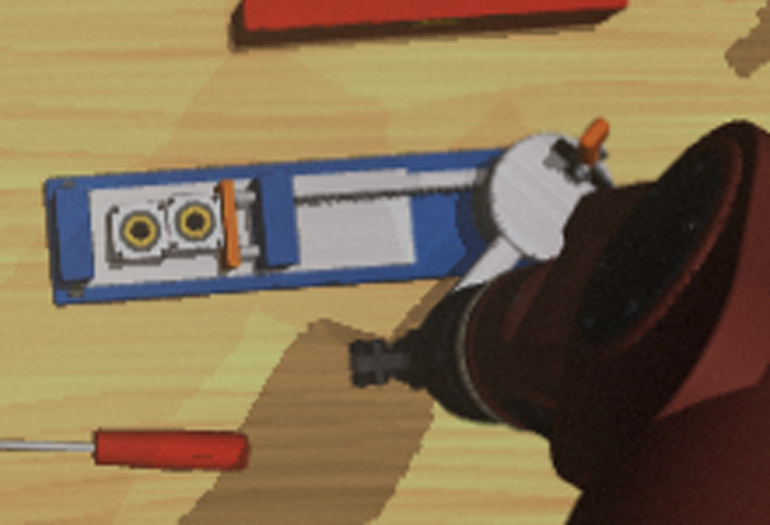

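The blocks are together and nearly at the fixed jaw, with the pad at (232,222). One more stroke should give about 6 mm of press. I run it to about 0.84 rad and measure.

play_rows(
  rows=[
    [[0.12,-0.143,0],[0,0,0],-1],
    [[0.089,-0.163,0],[0,0,0],-1],
    [[0.055,-0.178,0],[0,0,0],-1],
    [[0.019,-0.185,0],[0,0,0],-1],
    [[-0.019,-0.185,0],[0,0,0],-1],
  ],
)

```text
t: 47.3
tool_pos: [451.8, -349.3, 68.8]
orientation: [-0.088, 3.138, 0.001]
contact_force: [8.6, 7.9, 9.2]
opening: 24.5
```

play_rows(
  rows=[
    [[-0.055,-0.178,0],[0,0,0],-1],
    [[-0.089,-0.163,0],[0,0,0],-1],
    [[-0.07,-0.084,0],[0,0,0],-1],
    [[-0.077,-0.084,0],[0,0,0],-1],
    [[0,0,0],[0,0,0],-1],
  ],
)

```text
t: 47.92
tool_pos: [500.1, -423.9, 68.9]
orientation: [-0.087, 3.139, -0.003]
contact_force: [-0.9, 0.7, 10.1]
opening: 24.9
```

```bash
python3 jaw.py
```

```text
y from -110: [('?', -110), ('.', -108), ('b', -104), ('.', -80), ('?', 17), ('b', 18), ('?', 38), ('.', 45), ('?', 50), ('o', 51), ('?', 59), ('.', 60), ('b', 131)]
blk 0.6 [354. 197.] [-3.7, 110.0]
blk 0.52 [371. 199.] [-10.8, 73.3]
pawl_tab 0.63 [468.0, 180.3]
pawl_tab 0.32 [352.8, 196.7]
[ 0.3 -0.5  8.4] [ 499.5 -423.4   68.9] 24.6
```

Press is about 5 mm. I add a couple of millimetres with a short stroke of one tooth.

play_rows(
  rows=[
    [[0.126,0.142,0],[0,0,0],-1],
    [[0.096,0.16,0],[0,0,0],-1],
    [[0.062,0.176,0],[0,0,0],-1],
    [[0,0,0],[0,0,0],-1],
  ],
)

```text
t: 48.58
tool_pos: [452.8, -352.2, 68.9]
orientation: [-0.089, 3.139, -0.0]
contact_force: [1.1, 2.0, 5.9]
opening: 24.4
```

play_rows(
  rows=[
    [[-0.054,-0.159,0],[0,0,0],-1],
    [[-0.041,-0.074,0],[0,0,0],-1],
    [[-0.041,-0.074,0],[0,0,0],-1],
    [[0,0,0],[0,0,0],-1],
  ],
)

```text
t: 49.08
tool_pos: [476.1, -399.3, 68.9]
orientation: [-0.087, 3.139, -0.002]
contact_force: [-1.3, 1.5, 10.6]
opening: 24.5
```

```bash
python3 jaw.py
```

```text
y from -110: [('?', -110), ('.', -108), ('b', -106), ('.', -80), ('?', 19), ('b', 21), ('?', 39), ('.', 47), ('?', 50), ('o', 51), ('?', 58), ('.', 60), ('b', 131)]
blk 0.56 [355. 198.] [-4.3, 108.2]
blk 0.51 [373. 197.] [-5.5, 67.6]
pawl_tab 0.46 [468.2, 177.1]
[-1.9  0.5 10.7] [ 475.8 -398.8   68.8] 24.3
```

play_rows(
  rows=[
    [[0,0,0],[0,0,0],0.2],
    [[0,0,0],[0,0,0],0.2],
    [[0,0,0],[0,0,0],0.2],
    [[0,0,-0.15],[0,0,0],0.2],
    [[0,0,-0.3],[0,0,0],0.2],
  ],
)

```text
t: 49.85
tool_pos: [474.4, -397.5, 133.7]
orientation: [0.087, -3.137, -0.005]
contact_force: [0.3, -0.5, -0.5]
opening: 50.9
```

play_rows(
  rows=[
    [[0,0,-0.3],[0,0,0],0.2],
    [[0.3,0,0],[0,0,0],0.2],
    [[0.35,0,0],[0,0,0],0.2],
    [[0.35,0,0],[0,0,0],0.2],
    [[0,0,0],[0,0,0],0.2],
  ],
)

```text
t: 50.48
tool_pos: [322.9, -406.8, 180.0]
orientation: [0.082, -3.14, -0.001]
contact_force: [0.6, 0.2, -0.5]
opening: 51.2
```

```bash
python3 jaw.py; python3 fl.py f9; python3 -c "
from h import *
T=cams.grab_frame('top');S=cams.grab_frame('side')
z=np.vstack([cv2.resize(T[150:270,320:540],(770,420),interpolation=cv2.INTER_CUBIC)]);
y=cv2.resize(S[100:230,260:420],(215,175));w=np.zeros((175,770,3),np.uint8);w[:,:215]=y;w[:,230:530]=cv2.resize(T[140:310,130:430],(300,175));save('','fin',np.vstack([z,w]))"
```

```text
y from -110: [('?', -110), ('b', -106), ('?', -80), ('.', -79), ('?', 19), ('b', 21), ('?', 39), ('.', 48), ('?', 49), ('o', 50), ('?', 59), ('.', 63), ('?', 70), ('.', 71), ('?', 112), ('.', 116), ('?', 130), ('b', 131)]
blk 0.82 [354. 196.] [-1.4, 110.0]
blk 0.69 [372. 194.] [1.2, 69.8]
pawl_tab 0.64 [466.7, 176.7]
pawl_tab 0.62 [488.6, 195.2]
[ 0.   0.  -0.6] [ 326.3 -407.2  180.1] 51.1
top flap_left 0.63 [252. 240.] 2405 best [[0.0, 2.6], [0.0, 2.65], [0.0, 2.7]]
top flap_left 0.58 [152. 226.] 3219 best [[0.94, 2.6], [0.94, 2.65], [0.95, 2.7]]
top flap_right 0.76 [252. 241.] 2320 best [[0.89, 2.5], [0.92, 2.4], [0.93, 2.45]]
side flap_left 0.65 [342. 143.] 24 best [[0.0, 2.6], [0.0, 2.65], [0.0, 2.7]]
side flap_left 0.54 [271. 215.] 1173 best [[0.0, 2.6], [0.0, 2.65], [0.0, 2.7]]
side flap_right 0.69 [350. 253.] 2134 best [[0.92, 2.65], [0.93, 2.55], [0.93, 2.6]]
side flap_right 0.2 [334. 186.] 301 best [[0.0, 2.6], [0.0, 2.65], [0.0, 2.7]]
```

View pics/fin.png

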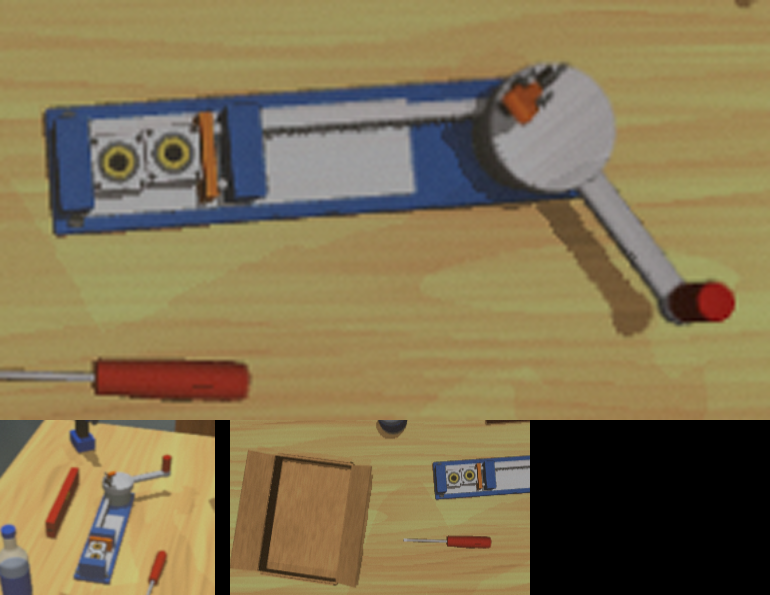

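The final view shows the row squeezed between the fixed jaw and the pad at (118–210, 155), the tab at (520,100) leaning to closing, the carton empty with both flaps folded back, and the bystanders undisturbed.

```bash
python3 -c "
from rig import job
print(job.sign_off())"
```

```text
the job is handed in; nothing more can be done
None
```

The job is done and handed in at about 50 s of the 210 s allowed. Sign-off gives no verdict, so the checks below are my own.

**What I did**
- I folded both carton flaps back and moved the only two blocks onto the clamp bed.
- I flipped the pawl tab to closing and swung the handle through six long strokes and one short one.
- I then let go of the knob and drew the arm clear.

**Last checks, from the camera pictures**
- **Flaps:** left about 2.65 rad and right about 2.45 rad, against the 1.6 needed. The last left reading is from the top camera only; in the final side view the network picked out other things instead of that flap.
- **Blocks:** at about y = 70 and 110 mm in the clamp's frame, within 2 mm of the bed's middle line, with the row against the fixed jaw.
- **Pad:** pressed in about 7 mm, judged from the gap between the pad and the moving jaw, and good to about 1 mm. I could not read the load on the fixed jaw directly.
- **Tab:** leaning towards the jaws.
- **Other:** the force on the tool was about zero, and the bottle, screwdriver and level looked unmoved.

**What disagreed**
- The first push on the left flap passed over it. When I touched the shut fingers to the bench, the tips came out about 30 mm higher than the stated geometry gives from the reported height. I used that touch as the reference from then on.
- One block was knocked against the carton's end wall during the run, so I located it again before picking it up.

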